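Drain the potatoes into the colander

TASK

Lift the lid off the saucepan and lay it flat, knob up, in the middle of the chopping board; then take the pan by its handle and tip it over the colander until all four potatoes have tumbled out into it. Finally stand the empty pan upright in the middle of the round wooden trivet, leaving the colander standing where it is and the other things on the counter undisturbed.

Things in the scene. Friction and masses are not known exactly. Their poses are not given: they have to be found in the camera images.
- pan: Steel saucepan with flared sides and a straight steel handle; about 0.28 kg. Base 94 mm across, rim 140 mm across, 70 mm high, wall 4 mm, floor 5 mm thick. Origin: centre of its underside; z up along the pan's axis; the handle points along its -x. It starts upright on the counter with the lid on and four potatoes lying in it. The sides lean out 18 degrees, so it empties when tipped 90 to 100 degrees.
- pan_grip (a point): A good place to hold the pan's handle, 100 mm from the pan's axis along its -x and 58 mm above its underside, at mid-height of the handle. The handle is a level bar 18 mm wide (along the pan's y), 16 mm high, its sides upright; it reaches from the wall (66 mm from the axis) to 160 mm from the axis, and its top is 4 mm below the rim. Axes as the pan's.
- pan_lip (a point): Point of the pan's rim opposite the handle (70 mm from the axis along +x, 70 mm above the underside), over which the potatoes leave when the pan is tipped away from its handle. Axes as the pan's.
- lid: Round flat steel lid 142 mm across with an upright black cylindrical knob in the middle, 0.11 kg. Origin: centre of its underside, z up. A 118 mm wide, 6 mm deep step underneath drops loosely into the pan's mouth; then a 4 mm disc, which rests on the rim; then the knob, 24 mm across, from 10 to 42 mm above the origin. On the pan its origin is 64 mm above the pan's. It only lies on the pan and is not fastened.
- potato0: One of four alike round new potatoes, 38 mm across, about 30 g. Origin: its centre. It starts on the pan's floor and rolls easily.
- potato1: One of four alike round new potatoes, 38 mm across, about 30 g. Origin: its centre. It starts on the pan's floor and rolls easily.
- potato2: One of four alike round new potatoes, 38 mm across, about 30 g. Origin: its centre. It starts on the pan's floor and rolls easily.
- potato3: One of four alike round new potatoes, 38 mm across, about 30 g. Origin: its centre. It starts on the pan's floor and rolls easily.
- colander: Steel colander, round, open on top, standing loose on the counter, 0.55 kg. Rim 192 mm across, base 128 mm across, 78 mm high, wall 4 mm; two small wire loop handles along its +y and -y reach 115 mm from its axis. Origin: centre of its underside, z up.
- colander_in (a point): Centre of the colander's inner floor, 5 mm above its underside.
- trivet: Round flat wooden trivet 150 mm across and 12 mm thick, fixed to the counter. Origin: centre of its underside; the pan must stand on its top.
- board: Pale wooden chopping board 160 mm (its x) by 180 mm (its y), 18 mm thick, fixed to the counter. Origin: centre of its underside; the lid must lie on its top.
- mill: Bystander: tall dark wooden pepper mill, 60 mm across at most and 190 mm high. Origin: centre of its underside.
- oil: Bystander: green glass oil bottle, 64 mm across and 220 mm high. Origin: centre of its underside.
- jar: Bystander: glass storage jar, 80 mm across and 130 mm high. Origin: centre of its underside.
- mug: Bystander: white mug, 76 mm across and 85 mm high, its handle along its +y reaches about 75 mm from its axis. Origin: centre of its underside.
- tin: Bystander: food tin, 70 mm across and 75 mm high. Origin: centre of its underside.
- salt: Bystander: small white salt shaker, 54 mm across and 60 mm high. Origin: centre of its underside.
Not all that is in view belongs to the job. Leave any blue or turquoise look-alike of the lid alone.

How it is judged:
On the way, in this order (a step that is already met when the one before it is completed fails the run):
1. the lid lies flat, knob up, on the chopping board, let go (horizontal distance between lid and board below 0.045 m and height (world z) of lid below 0.023 m and angle between lid's own z axis and vertical below 0.08 rad and linear speed of lid below 0.02 m/s and contact force between the fingers and lid below 0.2 N), for 0.2 s.
2. all four potatoes have been tipped into the colander: the pan is still tipped by more than 60 degrees above it (horizontal distance between each of potato0, potato1, potato2, potato3 and colander_in below 0.085 m and height (world z) of each of potato0, potato1, potato2, potato3 below 0.075 m and angle between pan's own z axis and vertical above 1.05 rad and horizontal distance between pan_lip and colander_in below 0.12 m and height (world z) of pan above 0.08 m), for 0.1 s.
At the end, for the whole second after the job is handed in: Potatoes at rest in the colander, which is upright and within 40 mm of its start; lid flat (4.5 degrees), knob up, at most 45 mm from the board's centre; pan upright (4 degrees) and at rest on the trivet, at most 28 mm off its centre (horizontal distance between each of potato0, potato1, potato2, potato3 and colander_in below 0.085 m and height (world z) of each of potato0, potato1, potato2, potato3 below 0.075 m and horizontal distance between lid and board below 0.045 m and height (world z) of lid below 0.023 m and angle between lid's own z axis and vertical below 0.08 rad and linear speed of each of lid, pan below 0.02 m/s and horizontal distance between pan and trivet below 0.028 m and height (world z) of pan between 0.008 and 0.017 m and angle between pan's own z axis and vertical below 0.07 rad and angle between colander's own z axis and vertical below 0.1 rad and distance of colander from where it was at the start of the episode below 0.04 m and linear speed of each of potato0, potato1, potato2, potato3 below 0.05 m/s); the robot touches nothing.
It fails at once if a bystander (mill, bottle, jar, mug, tin or salt shaker) is pushed by more than 30 mm or tipped over (distance of any of mill, oil, jar, mug, tin, salt from where it was at the start of the episode above 0.03 m or angle between any of mill, oil, jar, mug, tin, salt's own z axis and vertical above 0.5 rad).
It fails at once if a potato falls onto the counter ((height (world z) of potato0 below 0.035 m and horizontal distance between potato0 and colander_in above 0.11 m and horizontal distance between potato0 and pan above 0.06 m) or (height (world z) of potato1 below 0.035 m and horizontal distance between potato1 and colander_in above 0.11 m and horizontal distance between potato1 and pan above 0.06 m) or (height (world z) of potato2 below 0.035 m and horizontal distance between potato2 and colander_in above 0.11 m and horizontal distance between potato2 and pan above 0.06 m) or (height (world z) of potato3 below 0.035 m and horizontal distance between potato3 and colander_in above 0.11 m and horizontal distance between potato3 and pan above 0.06 m)).
It fails at once if the colander is tipped (angle between colander's own z axis and vertical above 0.35 rad).
It also fails if it takes over 72 s, if anything falls off the work surface, if the arm or the gripper's body presses on something with over 40 N, if the wrist force passes 120 N, or if a joint passes its speed limit or range.

ROBOT

A 6-joint arm with a two-finger parallel gripper is mounted at the origin on the work surface. World frame = base frame: x ahead of the robot, y to its left, z up, the work surface at z = 0. Lengths are in m, angles in rad, forces in N, time in s.
With the tool pointing down it reaches from about 0.35 to 0.775 m from the base axis. Payload 7.3 kg.
Tool frame: the origin (TCP) lies at the very end of the fingers, on their centre line; the grasp point (between the pads) lies 19 mm behind it; z points along the fingers, y is the line along which they close (so a half turn about z gives the same grasp; the last joint's range is limited). The gripper opens to 92 mm and grips with 3 to 60 N. Pads are 19 mm wide; open, the fingers measure 130 mm over their backs; the gripper's body (75 mm by 190 mm) begins 47 mm behind the grasp point.
Start: joints at [1.176, 0.342, 1.524, -0, 1.275, -0.146], TCP at [0.129, 0.509, 0.227] pointing down, gripper open.
Joint ranges: [-2.53, 2.53], [-0.77, 2.02], [0.04, 2.7], [-1, 4.14], [0.28, 2.66], [-3.11, 3.11]. Speed limits (rad/s): [2.57, 2.57, 3.14, 3.14, 3.14, 3.14].

INTERFACE

Orientations are given as [roll, pitch, yaw] about the fixed x, y, z axes, in that order (R = Rz(yaw) Ry(pitch) Rx(roll)).
In Python, from cell import robot gives the robot as it stands. The module is installed in compiled form; this text tells all that it offers.
- The arm moves only by the tool arm_command, never from a script. Its argument "moves" is a list of rows, each a list of 3 entries, a list of its own where there are three numbers: the shift along the tool's x, y, z in m, then the turn, a rotation vector about the tool's x, y, z in rad, then the finger opening in m, from 0 to 0.0918. In form: [[[dx, dy, dz], [ax, ay, az], claw], ...]. A call has exactly 5 rows; each row is the pose to reach, as a shift and turn from the pose commanded when the call began, along the tool's axes at that moment; what a row does not reach only later rows make up. A row lasts 1/10 s, in which the tool goes at most 50 mm and 8.59 degrees, less where a joint would pass 70% of its speed; a pose out of reach is approached as far as the arm can. A call with a gripper value outside its range is refused whole. The fingers move at their own pace and stop on an object; "squeeze" is the grip in N (left out, the last holds). Time passes only in rows, so rows that repeat a pose let the fingers close, or fill a call up. It gives the time, the measured TCP pose, the force, the opening and the grip force at its end, in the units of the state.
- robot.observe(): the state, without advancing time (a new reading comes with each control period).
- robot.read_camera(name): name is "scene" or "top" or "wrist"; returns the picture (400x640x3 uint8, red, green, blue); there is no depth.
- robot.camera_model(name): a dict with "fx", "fy", "cx", "cy" (pixels), "R" (3x3) and "t" (3): a world point X has camera coordinates R X + t. Camera axes: x right, y down, z forward; pixel columns grow to the right and rows downward; lengths in m; the calibration is good to about 2 mm. A picture is of the moment at which its call begins: read the wrist's pose just before it. camera_model takes no time and is no camera call; for the wrist camera it gives the pose at the moment of the call.
- robot.hand_in(): hands the job in; it is judged then, once.
The state is a dict: "time": time; "qpos": joint angles; "qvel": joint speeds; "joint_efforts": joint torques, N m; "tool_pos": TCP position; "tool_rot": TCP orientation; "contact_force": force on the tool from outside, world axes, zero at the start; "torque": the same for the moment, N m; "opening": finger opening in m; "grip_force": force on a finger pad.
Only numpy, scipy, OpenCV 4.12 (cv2) and the standard library are available. Lean on these libraries where they do the work, as an engineer would, in place of code of your own. Each camera call takes 0.05 s, during which the arm holds its last target. There are 200 camera calls.

## Working session

There is one attempt and no reset: what is moved stays moved. The work goes in short steps, Python scripts to look and compute and a tool call to move; the robot and the scene stay as the last step left them, time stands still between calls to the robot, and variables do not carry over. Pictures are saved under pics/ and viewed, at most 10 in all, crops included, and the job is handed in when it is done.

Besides the shell and the picture viewer there is one more tool, called after "Emit:" by a JSON object that holds its "op" and its "data". arm_command: Moves the arm, as the interface text tells. Its arguments: {"type":"object","properties":{"moves":{"type":"array"},"squeeze":{"type":"number"}},"required":["moves"]}

```bash
mkdir -p pics; python3 - <<'E'
from cell import robot
import cv2,numpy as np
o=robot.observe();print({k:np.round(v,3).tolist() for k,v in o.items()})
for n in("top","scene"):
    im=robot.read_camera(n);cv2.imwrite(f"pics/{n}0.png",im[:,:,::-1])
    m=robot.camera_model(n);print(n,{k:np.round(v,3).tolist() for k,v in m.items()})
E
```

```text
{'time': 0.0, 'qpos': [1.176, 0.343, 1.525, 0.0, 1.275, -0.146], 'qvel': [-0.002, 0.001, -0.0, 0.0, -0.0, 0.001], 'joint_efforts': [0.0, -43.125, -24.421, 0.072, 0.056, -0.0], 'tool_pos': [0.129, 0.508, 0.226], 'tool_rot': [-3.14, -0.0, 2.893], 'contact_force': [0.388, 0.355, 0.733], 'torque': [-0.008, -0.022, 0.003], 'grip_force': 0.0, 'opening': 0.092}
top {'fx': 394.343, 'fy': 394.343, 'cx': 313.902, 'cy': 199.472, 'R': [[-0.022, -1.0, 0.01], [-0.981, 0.019, -0.195], [0.195, -0.014, -0.981]], 't': [-0.098, 0.516, 1.287]}
scene {'fx': 398.37, 'fy': 398.37, 'cx': 313.051, 'cy': 200.07, 'R': [[-0.72, 0.694, -0.01], [0.411, 0.414, -0.812], [-0.559, -0.589, -0.583]], 't': [0.45, -0.093, 1.342]}
```

View pics/top0.png

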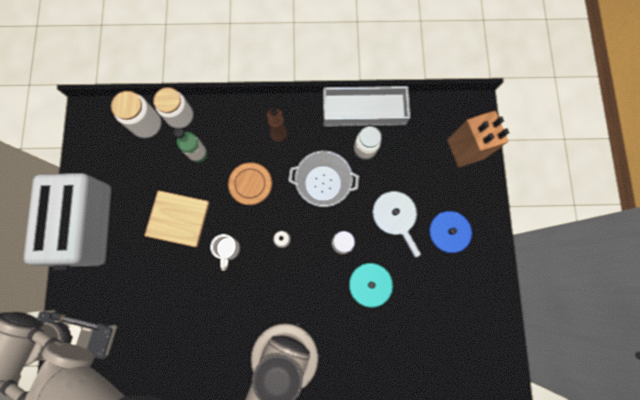

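View pics/scene0.png

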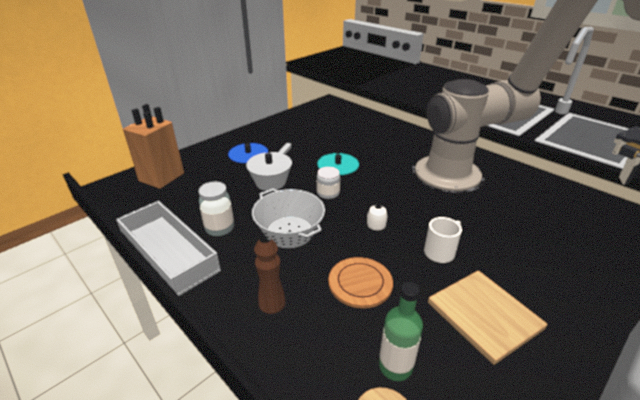

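Top view: the steel pan and lid are at (395,212), with the handle running to (418,255). The colander is at (323,180), trivet (250,183), board (177,218), tin (343,242), salt (281,239), mug (225,247), mill (277,125), jar (368,142) and oil (190,146). Lid candidates are steel (395,212), blue (451,231) and turquoise (371,285). The steel one fits: it is uncoloured and lies on the pan with the handle.

```bash
cat > h.py <<'E'
import cv2,numpy as np
from cell import robot
from scipy.spatial.transform import Rotation as Ro
def ray(n,uv,z,m=None):
    m=m or robot.camera_model(n);R=np.array(m['R']);t=np.array(m['t'])
    d=R.T@np.array([(uv[0]-m['cx'])/m['fx'],(uv[1]-m['cy'])/m['fy'],1]);c=-R.T@t
    return c+d*(z-c[2])/d[2]
def proj(n,X,m=None):
    m=m or robot.camera_model(n);p=np.array(m['R'])@X+np.array(m['t'])
    return np.array([m['fx']*p[0]/p[2]+m['cx'],m['fy']*p[1]/p[2]+m['cy']])
def blob(mask,box,floor=30):
    """largest contour of mask inside box x0,y0,x1,y1 (full-image coords)"""
    k=np.zeros(mask.shape,np.uint8);x0,y0,x1,y1=box;k[y0:y1,x0:x1]=mask[y0:y1,x0:x1]
    c,_=cv2.findContours(k,cv2.RETR_EXTERNAL,cv2.CHAIN_APPROX_NONE)
    return max(c,key=cv2.contourArea)
def planefit(n,c,z):
    return np.array([ray(n,p,z)[:2] for p in c[:,0,:].astype(float)])
E
python3 - <<'E'
from h import *
im=cv2.imread('pics/top0.png');hsv=cv2.cvtColor(im,cv2.COLOR_BGR2HSV);H,S,V=cv2.split(hsv)
def circ(n,pts):
    (c),r=cv2.minEnclosingCircle((pts*1000).astype(np.float32));e=cv2.fitEllipse((pts*1000).astype(np.float32));print(n,np.round(c),'d',round(2*r),'ell',np.round(e[0]),np.round(e[1]))
light=((S<60)&(V>110)).astype(np.uint8)
wood=((H<25)&(S>60)&(V>90)).astype(np.uint8)
# lid disc top at z=.074 ; erode handle
box=(365,180,430,262)
k=cv2.morphologyEx(light,cv2.MORPH_OPEN,np.ones((15,15),np.uint8))
circ('lid',planefit('top',blob(k,box),.074))
c=blob(light,box);P=planefit('top',c,.062);print('handle tip z.062',c[c[:,0,1].argmax()],)
hm=light.copy();hm[k>0]=0;hc=blob(hm,(400,236,430,262));Q=planefit('top',hc,.066);print('handle minrect',cv2.minAreaRect((Q*1000).astype(np.float32)))
dark=((V<60)).astype(np.uint8);kc=blob(dark,(385,202,407,222));print('knob',kc[:,0].mean(0),ray('top',kc[:,0].mean(0),.09))
circ('trivet',planefit('top',blob(wood,(222,155,278,212)),.012))
Q=planefit('top',blob(wood,(140,185,215,252)),.018);print('board',cv2.minAreaRect((Q*1000).astype(np.float32)))
col=((S<60)&(V>60)).astype(np.uint8)
circ('colander',planefit('top',blob(cv2.morphologyEx(col,cv2.MORPH_OPEN,np.ones((15,15),np.uint8)),(285,145,356,212)),.078))
circ('tin',planefit('top',blob(light,(328,228,358,258)),.06))
circ('salt',planefit('top',blob(light,(270,228,293,250)),.03))
for n,u,z in(('jar',(369,135),.13),('jarbase',(366,155),0),('mug',(225,242),.085),('mill',(275,113),.19),('oil',(182,135),.22),('oilbase',(198,155),0),('tinc',(343,240),.075),('saltc',(281,237),.06),('colfloor',(322,183),.005),('turq',(371,285),.01),('blue',(451,231),.01)):print(n,np.round(ray('top',u,z)*1000))
cv2.imwrite('pics/crop0.png',cv2.resize(im[150:320,270:490],None,fx=3.4,fy=3.4,interpolation=cv2.INTER_CUBIC))
E
```

```text
lid [ 457. -378.] d 157 ell [ 459. -374.] [137. 146.]
handle tip z.062 [[415 256]]
handle minrect ((351.76202392578125, -427.57073974609375), (79.35562896728516, 22.864463806152344), 25.89263343811035)
knob [394. 213.] [ 0.45621905 -0.36991017  0.09      ]
trivet [586. 115.] d 156 ell [585. 115.] [152. 153.]
board ((465.07763671875, 363.897216796875), (187.86404418945312, 165.86585998535156), 76.65592193603516)
colander [ 580. -142.] d 210 ell [ 582. -142.] [195. 198.]
tin [ 369. -201.] d 77 ell [ 368. -202.] [71. 74.]
salt [386.   4.] d 56 ell [386.   4.] [53. 54.]
jar [ 712. -294.  130.]
jarbase [ 684. -301.    0.]
mug [373. 182.  85.]
mill [768.  10. 190.]
oil [689. 291. 220.]
oilbase [696. 303.   0.]
tinc [ 373. -201.   75.]
saltc [388.   3.  60.]
colfloor [ 582. -140.    5.]
turq [ 226. -295.   10.]
blue [ 402. -581.   10.]
```

View pics/crop0.png

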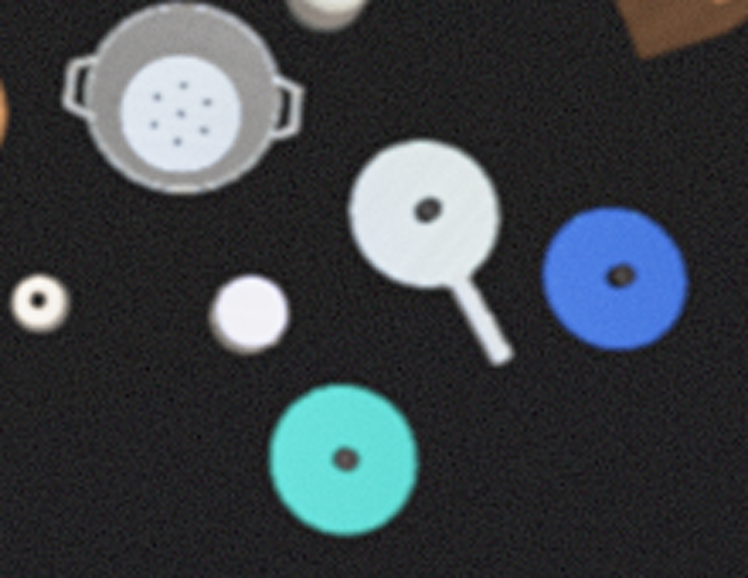

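The crop confirms it: the plain steel lid (dark knob at (428,209) in the crop) lies on the pan with the handle, and the blue and turquoise discs are look-alikes. The measured sizes agree with those given: lid about 142 mm, trivet 152, board 188x166, colander 196.

```bash
cat >> h.py <<'E'
def down(yaw,alpha=0):
    """tool pointing down with tool x at world yaw, tilted by alpha towards tool x"""
    return Ro.from_euler('z',yaw)*Ro.from_euler('x',np.pi)*Ro.from_euler('y',alpha)
def pose():
    o=robot.observe();return np.array(o['tool_pos']),Ro.from_euler('xyz',o['tool_rot'])
def plan(targets,start=None):
    p,R=start or pose()
    for q,S in targets:
        d=R.inv().apply(np.array(q)-p);w=(R.inv()*S).as_rotvec()
        print('shift',np.round(d,4).tolist(),'turn',np.round(w,4).tolist(),'per row',np.round(np.linalg.norm(d)/5,3),np.round(np.linalg.norm(w)/5,3))
        p,R=np.array(q),S
E
python3 - <<'E'
from h import *
W=[]
for b,r,y in((48,.53,131),(18,.55,96),(-11,.57,61),(-39.1,.590,26)):
    b=np.radians(b);W.append(((r*np.cos(b),r*np.sin(b),.25),down(np.radians(y))))
plan(W)
E
```

```text
shift [-0.2468, -0.0556, -0.0238] turn [-0.0014, 0.0002, 0.6064] per row 0.051 0.121
shift [-0.2795, -0.0198, -0.0] turn [0.0, -0.0, 0.6109] per row 0.056 0.122
shift [-0.281, 0.0071, 0.0] turn [-0.0, -0.0, 0.6109] per row 0.056 0.122
shift [-0.2796, 0.0388, 0.0] turn [0.0, -0.0, 0.6109] per row 0.056 0.122
```

```bash
python3 - <<'E'
from h import *
W=[]
for b,r,y in((53,.53,138),(30,.54,110),(7,.55,82),(-16,.57,54),(-39.1,.590,26)):
    b=np.radians(b);W.append(((r*np.cos(b),r*np.sin(b),.25),down(np.radians(y))))
plan(W)
E
```

```text
shift [-0.205, -0.0359, -0.0239] turn [-0.0014, 0.0001, 0.4842] per row 0.042 0.097
shift [-0.2131, -0.0144, -0.0] turn [0.0, -0.0, 0.4887] per row 0.043 0.098
shift [-0.2175, 0.0041, 0.0] turn [0.0, -0.0, 0.4887] per row 0.044 0.098
shift [-0.2217, 0.0332, 0.0] turn [0.0, -0.0, 0.4887] per row 0.045 0.098
shift [-0.2269, 0.0535, 0.0] turn [0.0, -0.0, 0.4887] per row 0.047 0.098
```

Emit:
{"op": "arm_command", "data": {"moves": [[[-0.041, -0.007, -0.005], [0, 0, 0.097], 0.08], [[-0.082, -0.014, -0.01], [0, 0, 0.194], 0.08], [[-0.123, -0.021, -0.014], [0, 0, 0.29], 0.08], [[-0.164, -0.028, -0.019], [0, 0, 0.388], 0.08], [[-0.205, -0.036, -0.024], [0, 0, 0.485], 0.08]]}}

```text
time: 0.6
tool_pos: [0.3203, 0.4225, 0.2506]
tool_rot: [-3.141, -0.0, 2.404]
contact_force: [0.0, -0.6, -0.1]
opening: 0.0801
grip_force: 0.0
```

Emit:
{"op": "arm_command", "data": {"moves": [[[-0.043, -0.003, 0], [0, 0, 0.098], 0.08], [[-0.086, -0.006, 0], [0, 0, 0.196], 0.08], [[-0.128, -0.009, 0], [0, 0, 0.294], 0.08], [[-0.17, -0.012, 0], [0, 0, 0.392], 0.08], [[-0.213, -0.014, 0], [0, 0, 0.489], 0.08]]}}

```text
time: 1.1
tool_pos: [0.4686, 0.269, 0.2504]
tool_rot: [-3.141, -0.0, 1.915]
contact_force: [0.7, 0.2, -0.0]
opening: 0.0799
grip_force: 0.0
```

Emit:
{"op": "arm_command", "data": {"moves": [[[-0.043, 0.001, 0], [0, 0, 0.098], 0.08], [[-0.087, 0.002, 0], [0, 0, 0.196], 0.08], [[-0.13, 0.003, 0], [0, 0, 0.294], 0.08], [[-0.174, 0.003, 0], [0, 0, 0.392], 0.08], [[-0.2175, 0.004, 0], [0, 0, 0.489], 0.08]]}}

```text
time: 1.6
tool_pos: [0.5459, 0.0656, 0.2504]
tool_rot: [-3.141, -0.0, 1.426]
contact_force: [1.2, 0.5, -0.7]
opening: 0.0798
grip_force: 0.0
```

Emit:
{"op": "arm_command", "data": {"moves": [[[-0.044, 0.007, 0], [0, 0, 0.098], 0.08], [[-0.089, 0.013, 0], [0, 0, 0.196], 0.08], [[-0.133, 0.02, 0], [0, 0, 0.294], 0.08], [[-0.178, 0.027, 0], [0, 0, 0.392], 0.08], [[-0.222, 0.033, 0], [0, 0, 0.489], 0.08]]}}

```text
time: 2.1
tool_pos: [0.5469, -0.1589, 0.2503]
tool_rot: [-3.141, 0.0, 0.937]
contact_force: [1.0, 0.8, 0.2]
opening: 0.0801
grip_force: 0.0
```

Emit:
{"op": "arm_command", "data": {"moves": [[[-0.046, 0.011, 0], [0, 0, 0.098], 0.08], [[-0.092, 0.022, 0], [0, 0, 0.196], 0.08], [[-0.137, 0.032, 0], [0, 0, 0.294], 0.08], [[-0.182, 0.043, 0], [0, 0, 0.392], 0.08], [[-0.227, 0.0535, 0], [0, 0, 0.489], 0.08]]}}

```text
time: 2.6
tool_pos: [0.4557, -0.3735, 0.2503]
tool_rot: [-3.141, 0.0, 0.448]
contact_force: [0.3, 0.2, -0.6]
opening: 0.08
grip_force: 0.0
```

```bash
python3 - <<'E'
from h import *
print(np.round(robot.observe()['qpos'],3))
m=robot.camera_model('wrist');im=robot.read_camera('wrist')[:,:,::-1];cv2.imwrite('pics/w1.png',im)
import pickle;pickle.dump(m,open('w1.pkl','wb'));print({k:np.round(v,3).tolist() for k,v in m.items()})
print('knob top guess',proj('wrist',np.array([.458,-.372,.106]),m),'lid c',proj('wrist',np.array([.458,-.372,.074]),m),'tip',proj('wrist',np.array([.316,-.445,.066]),m))
E
```

```text
[-0.817  0.446  1.297  0.     1.399  0.306]
{'fx': 304.596, 'fy': 304.596, 'cx': 318.458, 'cy': 197.446, 'R': [[0.434, -0.901, -0.001], [-0.866, -0.417, 0.275], [-0.248, -0.119, -0.961]], 't': [-0.535, 0.197, 0.481]}
knob top guess [316.91539282 182.84181607] lid c [317.07102658 176.27833573] tip [320.50846789 296.53961449]
```

View pics/w1.png

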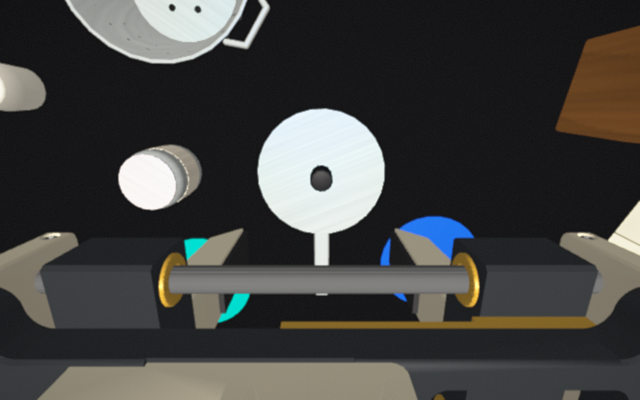

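The wrist view shows the lid disc centred near (321,171), the knob at (321,179) and the handle running down at column 321, so it is nearly aligned with the tool. I'll refine the numbers.

```bash
python3 - <<'E'
from h import *
import pickle;m=pickle.load(open('w1.pkl','rb'))
im=cv2.imread('pics/w1.png');H,S,V=cv2.split(cv2.cvtColor(im,cv2.COLOR_BGR2HSV))
light=((S<60)&(V>120)).astype(np.uint8)
k=cv2.morphologyEx(light,cv2.MORPH_OPEN,np.ones((25,25),np.uint8))
f=lambda c,z:np.array([ray('w',p,z,m)[:2] for p in c[:,0].astype(float)],np.float32)*1000
P=f(blob(k,(250,100,395,240)),.074);print('lid',cv2.fitEllipse(P),cv2.minEnclosingCircle(P))
d=((V<110)).astype(np.uint8);c=blob(d,(300,155,342,205));print('knob blob',cv2.boundingRect(c),'bottom arc top pt')
# knob top disc: fit circle to lower half edge at z=.106
x,y,w,h=cv2.boundingRect(c);print('knobtop',ray('w',(x+w/2-.5,y+h-w/2-.5),.106,m),'width mm',w/m['fx']*1000*(np.array(m['R'])@[.458,-.372,.106]+m['t'])[2])
a=[]
for r in (238,243,248,253,258,262):
    xs=np.where(light[r,300:345])[0]+300;cx=(xs.min()+xs.max())/2;a.append(ray('w',(cx,r),.066,m)[:2])
a=np.array(a);v=a[0]-a[-1];print('handle yaw',np.degrees(np.arctan2(v[1],v[0])),a[[0,-1]]*1000)
E
```

```text
lid ((461.73797607421875, -374.8709411621094), (140.468505859375, 140.62738037109375), 153.00131225585938) ((461.7216491699219, -374.8326416015625), 71.18690490722656)
knob blob (311, 166, 21, 25) bottom arc top pt
knobtop [ 0.46246385 -0.37445337  0.106     ] width mm 21.354362939300444
handle yaw 25.83645834348784 [[ 389.63180845 -410.05025059]
 [ 360.59698212 -424.10903404]]
```

Emit:
{"op": "arm_command", "data": {"moves": [[[0.005, 0.004, 0.04], [0, 0, 0], 0.06], [[0.005, 0.004, 0.085], [0, 0, 0], 0.06], [[0.005, 0.004, 0.125], [0, 0, 0], 0.06], [[0.005, 0.004, 0.155], [0, 0, 0], 0.06], [[0.005, 0.004, 0.171], [0, 0, 0], 0.06]]}}

```text
time: 3.15
tool_pos: [0.4617, -0.3718, 0.0761]
tool_rot: [-3.136, 0.002, 0.452]
contact_force: [0.0, -0.3, 1.2]
opening: 0.0596
grip_force: 0.0
```

Emit:
{"op": "arm_command", "data": {"moves": [[[0, 0, 0], [0, 0, 0], 0.01], [[0, 0, 0], [0, 0, 0], 0.01], [[0, 0, 0], [0, 0, 0], 0.01], [[0, 0, 0], [0, 0, 0], 0.01], [[0, 0, 0], [0, 0, 0], 0.01]], "squeeze": 30}}

```text
time: 3.65
tool_pos: [0.4633, -0.3736, 0.0806]
tool_rot: [3.14, -0.001, 0.452]
contact_force: [-0.6, 1.9, 1.5]
opening: 0.0247
grip_force: 0.8
```

```bash
python3 - <<'E'
from h import *
print(np.round(robot.observe()['qpos'],3))
W=[]
p,R=pose()
W=[((p[0],p[1],.25),R)]
for b,r,y in((-17,.60,48),(5,.60,70),(23,.60,90),(38,.59,105)):
    b=np.radians(b);W.append(((r*np.cos(b),r*np.sin(b),.25),down(np.radians(y))))
plan(W)
E
```

```text
[-0.807  0.612  1.51   0.     1.018  0.311]
shift [0.0001, 0.0002, -0.1694] turn [0.0, 0.0, 0.0] per row 0.034 0.0
shift [0.1859, -0.13, -0.0] turn [0.0012, -0.0003, -0.386] per row 0.045 0.077
shift [0.1852, -0.1346, -0.0] turn [0.0, 0.0, -0.384] per row 0.046 0.077
shift [0.1556, -0.105, -0.0] turn [0.0, 0.0, -0.3491] per row 0.038 0.07
shift [0.1288, -0.0874, -0.0] turn [0.0, 0.0, -0.2618] per row 0.031 0.052
```

Emit:
{"op": "arm_command", "data": {"moves": [[[0, 0, 0], [0, 0, 0], 0.01], [[0, 0, 0], [0, 0, 0], 0.01], [[0, 0, -0.003], [0, 0, 0], 0.01], [[0, 0, -0.012], [0, 0, 0], 0.01], [[0, 0, -0.03], [0, 0, 0], 0.01]]}}

```text
time: 4.15
tool_pos: [0.4623, -0.3727, 0.1089]
tool_rot: [-3.138, 0.001, 0.452]
contact_force: [0.3, 0.9, -0.4]
opening: 0.023
grip_force: 30.0
```

Emit:
{"op": "arm_command", "data": {"moves": [[[0, 0, -0.025], [0, 0, 0], 0.01], [[0, 0, -0.055], [0, 0, 0], 0.01], [[0, 0, -0.09], [0, 0, 0], 0.01], [[0, 0, -0.12], [0, 0, 0], 0.01], [[0, 0, -0.14], [0, 0, 0], 0.01]]}}

```text
time: 4.65
tool_pos: [0.4633, -0.3738, 0.2527]
tool_rot: [3.139, -0.001, 0.452]
contact_force: [0.9, 0.9, -1.6]
opening: 0.0233
grip_force: 30.0
```

```bash
python3 - <<'E'
from h import *
m=robot.camera_model('wrist');im=robot.read_camera('wrist')[:,:,::-1];cv2.imwrite('pics/w2.png',im)
im=robot.read_camera('top')[:,:,::-1];cv2.imwrite('pics/t2.png',im)
E
```

```text
(no output)
```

View pics/w2.png

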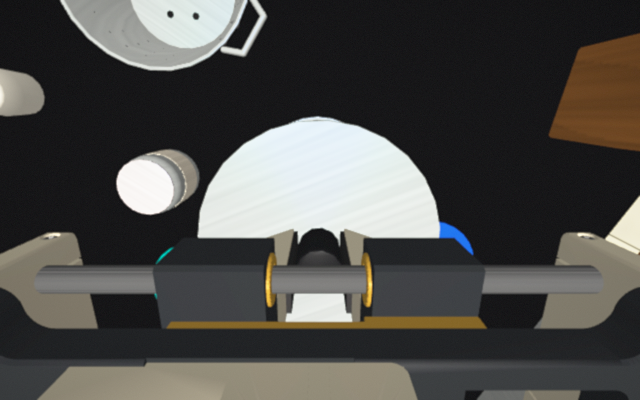

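The wrist view shows the lid hanging from the fingers, disc centred near (319,230), so the grasp held. I'm carrying it to the board.

```bash
python3 - <<'E'
from h import *
W=[]
for b,r,y in((-18,.58,47),(4,.56,68),(22,.56,86),(38.1,.5905,102)):
    b=np.radians(b);W.append(((r*np.cos(b),r*np.sin(b),.25),down(np.radians(y))))
plan(W)
E
```

```text
shift [0.1641, -0.1373, 0.0028] turn [0.0066, -0.0009, -0.3685] per row 0.043 0.074
shift [0.1644, -0.1437, -0.0] turn [-0.0, 0.0, -0.3665] per row 0.044 0.073
shift [0.1435, -0.1005, -0.0] turn [0.0, 0.0, -0.3142] per row 0.035 0.063
shift [0.1504, -0.0652, -0.0] turn [0.0, 0.0, -0.2793] per row 0.033 0.056
```

Emit:
{"op": "arm_command", "data": {"moves": [[[0.025, -0.021, 0.001], [0.001, 0, -0.055], 0.01], [[0.06, -0.05, 0.001], [0.002, 0, -0.134], 0.01], [[0.096, -0.08, 0.002], [0.004, 0, -0.215], 0.01], [[0.131, -0.11, 0.002], [0.005, 0, -0.294], 0.01], [[0.164, -0.137, 0.003], [0.006, 0, -0.368], 0.01]]}}

```text
time: 5.25
tool_pos: [0.5507, -0.1764, 0.2453]
tool_rot: [-3.133, -0.001, 0.823]
contact_force: [1.2, 0.2, -0.8]
opening: 0.0235
grip_force: 30.0
```

Emit:
{"op": "arm_command", "data": {"moves": [[[0.033, -0.029, 0], [0, 0, -0.073], 0.01], [[0.066, -0.058, 0], [0, 0, -0.147], 0.01], [[0.099, -0.086, 0], [0, 0, -0.22], 0.01], [[0.132, -0.115, 0], [0, 0, -0.293], 0.01], [[0.164, -0.144, 0], [0, 0, -0.366], 0.01]]}}

```text
time: 5.75
tool_pos: [0.5566, 0.0414, 0.2462]
tool_rot: [-3.134, -0.002, 1.189]
contact_force: [0.5, 0.7, -1.1]
opening: 0.0232
grip_force: 30.0
```

Emit:
{"op": "arm_command", "data": {"moves": [[[0.029, -0.02, 0], [0, 0, -0.063], 0.01], [[0.058, -0.04, 0], [0, 0, -0.126], 0.01], [[0.086, -0.06, 0], [0, 0, -0.189], 0.01], [[0.115, -0.08, 0], [0, 0, -0.252], 0.01], [[0.1435, -0.1005, 0], [0, 0, -0.314], 0.01]]}}

```text
time: 6.25
tool_pos: [0.5171, 0.2115, 0.2472]
tool_rot: [-3.135, -0.004, 1.502]
contact_force: [0.5, -0.5, -1.4]
opening: 0.0235
grip_force: 30.0
```

Emit:
{"op": "arm_command", "data": {"moves": [[[0.035, -0.015, 0], [0, 0, -0.065], 0.01], [[0.07, -0.03, 0], [0, 0, -0.13], 0.01], [[0.105, -0.045, 0], [0, 0, -0.195], 0.01], [[0.132, -0.057, 0], [0, 0, -0.245], 0.01], [[0.15, -0.065, 0], [0, 0, -0.279], 0.01]]}}

```text
time: 6.75
tool_pos: [0.4623, 0.3662, 0.2479]
tool_rot: [-3.137, -0.005, 1.782]
contact_force: [0.6, 0.7, -0.4]
opening: 0.0232
grip_force: 30.0
```

```bash
python3 - <<'E'
from h import *
print(np.round(robot.observe()['qpos'],3))
plan([((.465,.364,.030),down(np.radians(102)))])
im=robot.read_camera('scene')[:,:,::-1];cv2.imwrite('pics/s3.png',im)
im=robot.read_camera('wrist')[:,:,::-1]
o=cv2.imread('pics/t2.png');cv2.imwrite('pics/c3.png',np.hstack([cv2.resize(im,None,fx=.6,fy=.6),cv2.resize(o[130:280,330:480],(384,384))[:240]]))
E
```

```text
[0.537 0.45  1.298 0.007 1.397 0.324]
shift [-0.0038, 0.0033, 0.2179] turn [-0.0051, -0.005, 0.0022] per row 0.044 0.001
```

View pics/c3.png

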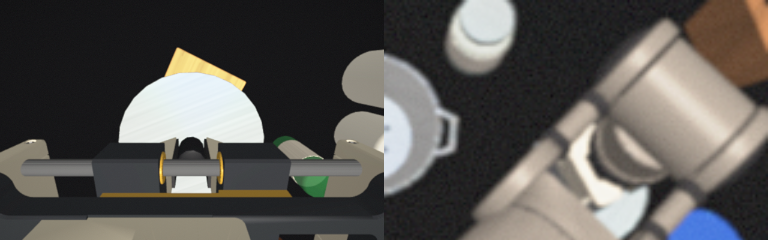

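Emit:
{"op": "arm_command", "data": {"moves": [[[-0.003, 0.003, 0.04], [0, 0, 0], 0.01], [[-0.003, 0.003, 0.085], [0, 0, 0], 0.01], [[-0.003, 0.003, 0.13], [0, 0, 0], 0.01], [[-0.003, 0.003, 0.165], [0, 0, 0], 0.01], [[-0.003, 0.003, 0.19], [0, 0, 0], 0.01]]}}

```text
time: 7.35
tool_pos: [0.4655, 0.361, 0.0559]
tool_rot: [-3.134, -0.003, 1.777]
contact_force: [-0.1, 0.7, -0.5]
opening: 0.0236
grip_force: 30.0
```

Emit:
{"op": "arm_command", "data": {"moves": [[[0, 0, 0.007], [0, 0, 0], 0.01], [[0, 0, 0.013], [0, 0, 0], 0.01], [[0, 0, 0.018], [0, 0, 0], 0.01], [[0, 0, 0.021], [0, 0, 0], 0.01], [[0, 0, 0.023], [0, 0, 0], 0.01]]}}

```text
time: 7.85
tool_pos: [0.4673, 0.3635, 0.0374]
tool_rot: [-3.141, -0.006, 1.779]
contact_force: [0.1, 0.8, -1.5]
opening: 0.023
grip_force: 30.0
```

Emit:
{"op": "arm_command", "data": {"moves": [[[0, 0, 0.001], [0, 0, 0], 0.01], [[0, 0, 0.002], [0, 0, 0], 0.01], [[0, 0, 0.003], [0, 0, 0], 0.01], [[0, 0, 0.003], [0, 0, 0], 0.01], [[0, 0, 0.003], [0, 0, 0], 0.01]]}}

```text
time: 8.35
tool_pos: [0.4669, 0.3635, 0.0345]
tool_rot: [-3.14, -0.006, 1.779]
contact_force: [-1.8, -0.2, 5.8]
opening: 0.0233
grip_force: 30.0
```

Contact at 5.8 N, so the lid is down on the board. Releasing and raising.

Emit:
{"op": "arm_command", "data": {"moves": [[[0, 0, 0], [0, 0, 0], 0.04], [[0, 0, 0], [0, 0, 0], 0.06], [[0, 0, 0], [0, 0, 0], 0.06], [[0, 0, -0.01], [0, 0, 0], 0.06], [[0, 0, -0.03], [0, 0, 0], 0.06]]}}

```text
time: 8.85
tool_pos: [0.466, 0.3625, 0.0629]
tool_rot: [-3.136, -0.004, 1.779]
contact_force: [0.4, 0.6, -0.2]
opening: 0.0579
grip_force: 0.0
```

Emit:
{"op": "arm_command", "data": {"moves": [[[0, 0, -0.045], [0, 0, 0], 0.06], [[0, 0, -0.09], [0, 0, 0], 0.06], [[0, 0, -0.135], [0, 0, 0], 0.06], [[0, 0, -0.17], [0, 0, 0], 0.06], [[0, 0, -0.19], [0, 0, 0], 0.06]]}}

```text
time: 9.35
tool_pos: [0.4683, 0.3626, 0.2582]
tool_rot: [3.138, -0.007, 1.779]
contact_force: [-0.2, 0.1, -0.1]
opening: 0.0599
grip_force: 0.0
```

```bash
python3 - <<'E'
from h import *
o=robot.observe();print(np.round(o['qpos'],3))
m=robot.camera_model('wrist');im=robot.read_camera('wrist')[:,:,::-1];cv2.imwrite('pics/w4.png',im)
H,S,V=cv2.split(cv2.cvtColor(im.copy(),cv2.COLOR_BGR2HSV))
light=((S<50)&(V>120)).astype(np.uint8)
k=cv2.morphologyEx(light,cv2.MORPH_OPEN,np.ones((25,25),np.uint8))
c=blob(k,(240,80,400,238));P=np.array([ray('w',p,.028,m)[:2] for p in c[:,0].astype(float)],np.float32)*1000
print('lid',cv2.fitEllipse(P))
top=robot.read_camera('top')[:,:,::-1];H,S,V=cv2.split(cv2.cvtColor(top.copy(),cv2.COLOR_BGR2HSV));cv2.imwrite('pics/t4.png',top)
k=cv2.morphologyEx(((S<60)&(V>60)).astype(np.uint8),cv2.MORPH_OPEN,np.ones((15,15),np.uint8))
P=planefit('top',blob(k,(365,180,430,262)),.07).astype(np.float32)*1000;print('pan',cv2.fitEllipse(P))
W=[]
p=o['tool_pos']
for b,r,y in((17,.56,82),(-4,.55,61),(-26,.55,38),(-50,.56,26)):
    b=np.radians(b);W.append(((r*np.cos(b),r*np.sin(b),.25),down(np.radians(y))))
plan(W)
cv2.imwrite('pics/c4.png',np.hstack([cv2.resize(im,None,fx=.6,fy=.6),cv2.resize(top[130:280,330:480],(384,384))[:240]]))
E
```

```text
[0.526 0.444 1.28  0.006 1.412 0.317]
lid ((467.3026428222656, 360.80157470703125), (139.26718139648438, 139.5908203125), 102.02763366699219)Traceback (most recent call last):
  File "<stdin>", line 11, in <module>
  File "h.py", line 15, in blob
    return max(c,key=cv2.contourArea)
ValueError: max() iterable argument is empty
```

The lid is on the board, 4 mm off its centre. Back to the pan.

```bash
python3 - <<'E'
from h import *
W=[]
for b,r,y in((17,.56,82),(-4,.55,61),(-26,.55,38),(-48,.555,26)):
    b=np.radians(b);W.append(((r*np.cos(b),r*np.sin(b),.27),down(np.radians(y))))
plan(W)
E
```

```text
shift [-0.2086, 0.0243, -0.0135] turn [0.0035, -0.0087, 0.3477] per row 0.042 0.07
shift [-0.1983, 0.0411, 0.0] turn [0.0, -0.0, 0.3665] per row 0.041 0.073
shift [-0.2037, 0.0508, 0.0] turn [0.0, -0.0, 0.4014] per row 0.042 0.08
shift [-0.2024, 0.0593, 0.0] turn [0.0, -0.0, 0.2094] per row 0.042 0.042
```

Emit:
{"op": "arm_command", "data": {"moves": [[[-0.042, 0.005, -0.003], [0.001, -0.002, 0.07], 0.05], [[-0.083, 0.01, -0.005], [0.001, -0.003, 0.139], 0.05], [[-0.125, 0.015, -0.008], [0.002, -0.005, 0.209], 0.05], [[-0.167, 0.019, -0.011], [0.003, -0.007, 0.278], 0.05], [[-0.209, 0.024, -0.014], [0.0035, -0.009, 0.348], 0.05]]}}

```text
time: 9.95
tool_pos: [0.5339, 0.1609, 0.2654]
tool_rot: [-3.134, 0.006, 1.428]
contact_force: [0.6, -0.1, -0.1]
opening: 0.0502
grip_force: 0.0
```

Emit:
{"op": "arm_command", "data": {"moves": [[[-0.04, 0.008, 0], [0, 0, 0.073], 0.05], [[-0.079, 0.016, 0], [0, 0, 0.147], 0.05], [[-0.119, 0.025, 0], [0, 0, 0.22], 0.05], [[-0.159, 0.033, 0], [0, 0, 0.293], 0.05], [[-0.198, 0.041, 0], [0, 0, 0.366], 0.05]]}}

```text
time: 10.45
tool_pos: [0.5465, -0.0408, 0.2661]
tool_rot: [-3.136, 0.007, 1.062]
contact_force: [1.0, 0.3, -0.7]
opening: 0.0496
grip_force: 0.0
```

Emit:
{"op": "arm_command", "data": {"moves": [[[-0.041, 0.01, 0], [0, 0, 0.08], 0.05], [[-0.081, 0.02, 0], [0, 0, 0.16], 0.05], [[-0.122, 0.03, 0], [0, 0, 0.24], 0.05], [[-0.163, 0.041, 0], [0, 0, 0.32], 0.05], [[-0.204, 0.051, 0], [0, 0, 0.401], 0.05]]}}

```text
time: 10.95
tool_pos: [0.4918, -0.2436, 0.2673]
tool_rot: [-3.139, 0.008, 0.661]
contact_force: [1.2, 0.1, 0.7]
opening: 0.05
grip_force: 0.0
```

Emit:
{"op": "arm_command", "data": {"moves": [[[-0.04, 0.012, 0], [0, 0, 0.042], 0.05], [[-0.08, 0.024, 0], [0, 0, 0.084], 0.05], [[-0.12, 0.035, 0], [0, 0, 0.126], 0.05], [[-0.162, 0.047, 0], [0, 0, 0.168], 0.05], [[-0.202, 0.059, 0], [0, 0, 0.209], 0.05]]}}

```text
time: 11.45
tool_pos: [0.3686, -0.4141, 0.2688]
tool_rot: [-3.14, 0.008, 0.453]
contact_force: [0.8, 0.4, 0.2]
opening: 0.05
grip_force: 0.0
```

```bash
python3 - <<'E'
from h import *
import pickle
o=robot.observe();print(np.round(o['qpos'],3),np.round(o['tool_pos'],3),np.round(o['tool_rot'],3))
m=robot.camera_model('wrist');im=robot.read_camera('wrist')[:,:,::-1];cv2.imwrite('pics/w5.png',im);pickle.dump(m,open('w5.pkl','wb'))
E
```

```text
[-0.977  0.37   1.364 -0.008  1.409  0.142] [ 0.369 -0.414  0.269] [-3.14   0.008  0.453]
```

View pics/w5.png

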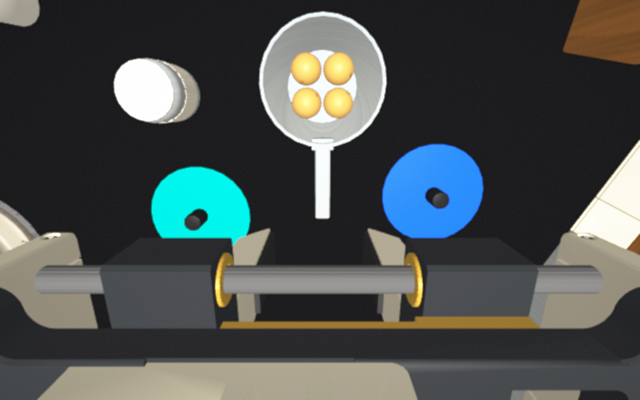

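The open pan is centred at (323,79) with four potatoes in it. The handle runs from (322,145) to (322,218).

```bash
python3 - <<'E'
from h import *
import pickle;m=pickle.load(open('w5.pkl','rb'))
im=cv2.imread('pics/w5.png');H,S,V=cv2.split(cv2.cvtColor(im,cv2.COLOR_BGR2HSV))
light=((V>75)).astype(np.uint8)
k=cv2.morphologyEx(light,cv2.MORPH_OPEN,np.ones((29,29),np.uint8))
c=blob(k,(245,5,400,155));P=np.array([ray('w',p,.07,m)[:2] for p in c[:,0].astype(float)],np.float32)*1000
print('rim',cv2.fitEllipse(P))
a=[]
for r in range(155,214,6):
    xs=np.where(light[r,300:345])[0]+300;a.append(ray('w',((xs.min()+xs.max())/2,r),.066,m)[:2])
a=np.array(a);v=a[0]-a[-1];print('handle yaw',np.degrees(np.arctan2(v[1],v[0])),a[[0,-1]]*1000)
r=[r for r in range(150,235) if light[r,320:325].all()][-1];print('tip',ray('w',(322,r+.5),.066,m))
plan([((.369,-.414,.269),down(np.radians(25.8),.7))])
E
```

```text
rim ((461.33026123046875, -374.9064636230469), (138.98406982421875, 139.16151428222656), 11.425446510314941)
handle yaw 26.193704699600065 [[ 389.93481188 -409.62497507]
 [ 329.48864321 -439.35992836]]
tip [ 0.31818657 -0.44491969  0.066     ]
shift [0.0058, -0.0029, -0.0005] turn [0.0019, 0.7117, -0.0031] per row 0.001 0.142
```

Emit:
{"op": "arm_command", "data": {"moves": [[[-0.03, 0, -0.01], [0, 0.08, 0], 0.05], [[-0.05, 0, -0.01], [0, 0.16, 0], 0.05], [[-0.06, 0, -0.01], [0, 0.24, 0], 0.05], [[-0.06, 0, -0.01], [0, 0.32, 0], 0.05], [[-0.06, 0, -0.01], [0, 0.4, 0], 0.05]]}}

```text
time: 12.0
tool_pos: [0.3159, -0.4394, 0.2798]
tool_rot: [-3.141, -0.396, 0.454]
contact_force: [-1.3, -0.0, 0.2]
opening: 0.0501
grip_force: 0.0
```

```bash
python3 - <<'E'
from h import *
o=robot.observe();print(np.round(o['qpos'],4).tolist(),np.round(o['tool_pos'],4).tolist(),np.round(o['tool_rot'],4).tolist())
E
```

```text
[-1.319, 0.3387, 1.4489, 0.3902, 1.4476, -0.2687] [0.3159, -0.4394, 0.2798] [-3.1414, -0.3956, 0.4536]
```

```bash
cat > kin.py <<'E'
import numpy as np
from scipy.optimize import least_squares
from scipy.spatial.transform import Rotation as Ro
D=[([1.176,.343,1.525,0,1.275,-.146],(.129,.508,.226),(-3.14,0,2.893)),([-.817,.446,1.297,0,1.399,.306],(.4557,-.3735,.2503),(-3.141,0,.448)),([-.807,.612,1.51,0,1.018,.311],(.4633,-.3736,.0806),(3.14,-.001,.452)),([.537,.45,1.298,.007,1.397,.324],(.4623,.3662,.2479),(-3.137,-.005,1.782)),([.526,.444,1.28,.006,1.412,.317],(.4683,.3626,.2582),(3.138,-.007,1.779)),([-.977,.37,1.364,-.008,1.409,.142],(.369,-.414,.269),(-3.14,.008,.453)),([-1.319,.3387,1.4489,.3902,1.4476,-.2687],(.3159,-.4394,.2798),(-3.1414,-.3956,.4536))]
y=lambda a:Ro.from_euler('y',a);z=lambda a:Ro.from_euler('z',a)
def fk(q,P,s4=1):
    b,h,L1,e,L2,T=P
    R3=y(q[1]+q[2]);R5=R3*z(s4*q[3])*y(q[4])
    p=np.array([0,b,h])+y(q[1]).apply([0,0,L1])+R3.apply([e,0,L2])+R5.apply([0,0,T])
    return z(q[0]).apply(p),z(q[0])*R5*z(q[5]+np.pi/2)
def fit(s4=1):
    f=lambda P:np.concatenate([fk(q,P,s4)[0]-p for q,p,_ in D])
    return least_squares(f,[.07,.3,.4,0,.4,.25])
LO=np.array([-2.53,-.77,.04,-1,.28,-3.11]);HI=np.array([2.53,2.02,2.7,4.14,2.66,3.11])
def ik(p,R,q0,P):
    f=lambda q:np.concatenate([(fk(q,P)[0]-p)*5,(R.inv()*fk(q,P)[1]).as_rotvec()])
    s=least_squares(f,np.clip(q0,LO+1e-3,HI-1e-3),bounds=(LO,HI));return s.x,np.abs(s.fun).max()
E
python3 - <<'E'
from kin import *
for s in(1,-1):
    r=fit(s);print(s,np.round(r.x,4),np.round(np.abs(r.fun).max(),4))
    for q,p,e in D[-2:]:print(np.round((Ro.from_euler('xyz',e).inv()*fk(q,r.x,s)[1]).as_rotvec(),3))
E
```

```text
1 [0.0764 0.2222 0.5076 0.0475 0.3791 0.318 ] 0.0003
[-0.001 -0.    -0.   ]
[-0. -0.  0.]
-1 [ 0.0787 -0.4383  0.6264  0.094   0.3336 -0.2752] 0.0369
[0.001 0.016 0.002]
[ 0.206 -0.747 -0.096]
```

```bash
cat >> kin.py <<'E'
P=fit().x
def tool(A,psi,th,a0,gx=.092,gz=.058):
    """TCP pose for pan axis-foot A, yaw psi, tip th"""
    Rp=z(psi)*y(th);R=Rp*Ro.from_euler('x',np.pi)*y(a0)
    return np.array(A)+Rp.apply([-gx,0,gz])+R.apply([0,0,.019]),R
def foot(lip,psi,th): return np.array(lip)-(z(psi)*y(th)).apply([.07,0,.07])
E
python3 - <<'E'
from kin import *
C=np.array([.582,-.142])
q7=np.array(D[-1][0]);r=np.radians
for a in(30,40,50,60):
    g,e0=ik(*tool((.461,-.375,0),r(26),0,r(a)),q7,P);print('grasp',a,np.round(g,2),round(e0,3))
    for ps in(-40,-20,-10,0,15,30,50):
        d=np.array([np.cos(r(ps)),np.sin(r(ps))]);q=g;es=[];qs=[]
        for th in range(0,101,20):
            lip=np.r_[C-.045*d,.14 if th<70 else .11];q,e=ik(*tool(foot(lip,r(ps),r(th)),r(ps),r(th),r(a)),q,P);es.append(e);qs.append(q)
        t,te=ik(*tool((.586,.115,.012),r(ps),0,r(a)),g,P)
        print(a,ps,'err',np.round(es,3),'q4',np.round([k[3] for k in qs],1),'q5',np.round([k[4] for k in qs],1),'q6',np.round([k[5] for k in qs],1),'triv',round(te,3))
E
```

```text
grasp 30 [-1.24  0.65  1.73  0.66  0.94 -0.57] 0.0
30 -40 err [0.008 0.    0.    0.    0.    0.001] q4 [-0.9 -0.1  0.1  0.2  0.3  0.5] q5 [0.4 0.9 1.4 1.8 2.2 2.7] q6 [3.1 2.2 2.  1.9 1.9 2.1] triv 0.096
30 -20 err [0.09  0.    0.    0.    0.    0.076] q4 [ 0.1  0.  -0.  -0.  -0.  -0. ] q5 [0.3 0.8 1.4 1.9 2.3 2.7] q6 [1.4 1.5 1.5 1.6 1.6 1.5] triv 0.029
30 -10 err [0.009 0.    0.    0.    0.    0.062] q4 [ 1.1  0.1 -0.  -0.1 -0.2 -0.3] q5 [0.3 0.8 1.4 1.9 2.3 2.7] q6 [0.1 1.2 1.3 1.4 1.4 1.2] triv 0.044
30 0 err [0.    0.    0.    0.    0.    0.018] q4 [ 1.   0.1 -0.1 -0.2 -0.3 -0.6] q5 [0.5 0.9 1.4 1.8 2.2 2.7] q6 [-0.2  0.9  1.1  1.2  1.2  1. ] triv 0.108
30 15 err [0. 0. 0. 0. 0. 0.] q4 [ 0.8  0.2 -0.1 -0.3 -0.5 -0.8] q5 [0.7 0.9 1.3 1.8 2.1 2.5] q6 [-0.4  0.5  0.8  1.   1.   0.7] triv 0.06
30 30 err [0. 0. 0. 0. 0. 0.] q4 [ 0.7  0.2 -0.2 -0.4 -0.6 -0.9] q5 [0.9 1.  1.3 1.7 2.  2.3] q6 [-0.5  0.1  0.5  0.7  0.8  0.6] triv 0.0
30 50 err [0. 0. 0. 0. 0. 0.] q4 [ 0.5  0.2 -0.2 -0.5 -0.7 -1. ] q5 [1.2 1.2 1.3 1.5 1.8 2. ] q6 [-0.6 -0.2  0.2  0.4  0.6  0.6] triv 0.0
grasp 40 [-1.32  0
[... 2462 characters left out ...]
.    0.    0.    0.    0.   ] q4 [ 2.3  1.3  0.2  0.  -0.1 -0.1] q5 [0.9 0.4 0.8 1.3 1.7 2.2] q6 [-1.4 -0.2  1.1  1.3  1.4  1.4] triv 0.0
60 0 err [0.02 0.   0.   0.   0.   0.  ] q4 [ 1.9  1.2  0.3  0.  -0.1 -0.2] q5 [1.1 0.6 0.8 1.3 1.7 2.2] q6 [-1.7 -0.4  0.7  1.1  1.2  1.2] triv 0.0
60 15 err [0. 0. 0. 0. 0. 0.] q4 [ 1.4  1.   0.4  0.  -0.2 -0.4] q5 [1.1 0.9 1.  1.3 1.7 2.1] q6 [-1.4 -0.5  0.3  0.8  1.   1. ] triv 0.0
60 30 err [0. 0. 0. 0. 0. 0.] q4 [ 1.1  0.8  0.4 -0.  -0.3 -0.5] q5 [1.2 1.1 1.1 1.3 1.6 2. ] q6 [-1.1 -0.6  0.   0.5  0.7  0.8] triv 0.0
60 50 err [0. 0. 0. 0. 0. 0.] q4 [ 0.9  0.7  0.4  0.  -0.3 -0.6] q5 [1.5 1.3 1.3 1.4 1.5 1.8] q6 [-0.9 -0.6 -0.3  0.1  0.4  0.6] triv 0.0
```

```bash
python3 - <<'E'
from h import *
from kin import tool
r=np.radians;G,R=tool((.4613,-.375,0),r(26),0,r(45));print(G)
plan([(G-R.apply([0,0,.09]),R),(G,R)])
E
```

```text
[ 0.39068627 -0.40944062  0.04456497]
shift [-0.0507, 0.0059, 0.1647] turn [-0.0001, 0.3898, -0.0002] per row 0.034 0.078
shift [-0.0, -0.0, 0.09] turn [0.0, 0.0, 0.0] per row 0.018 0.0
```

Emit:
{"op": "arm_command", "data": {"moves": [[[-0.01, 0.001, 0.033], [0, 0.078, 0], 0.05], [[-0.02, 0.002, 0.066], [0, 0.156, 0], 0.05], [[-0.03, 0.004, 0.1], [0, 0.234, 0], 0.05], [[-0.04, 0.005, 0.132], [0, 0.312, 0], 0.05], [[-0.051, 0.006, 0.165], [0, 0.39, 0], 0.05]]}}

```text
time: 12.5
tool_pos: [0.3334, -0.4375, 0.1068]
tool_rot: [3.141, -0.785, 0.454]
contact_force: [0.4, -0.5, -0.2]
opening: 0.0499
grip_force: 0.0
```

```bash
python3 - <<'E'
from h import *
from kin import tool
r=np.radians;G,R=tool((.4613,-.375,0),r(26),0,r(45));print(pose()[0])
plan([(G,R)])
E
```

```text
[ 0.33342068 -0.43754282  0.10684975]
shift [0.0011, -0.0002, 0.0891] turn [0.0002, 0.0006, 0.0004] per row 0.018 0.0
```

Emit:
{"op": "arm_command", "data": {"moves": [[[0.001, 0, 0.025], [0, 0, 0], 0.05], [[0.001, 0, 0.05], [0, 0, 0], 0.05], [[0.001, 0, 0.07], [0, 0, 0], 0.05], [[0.001, 0, 0.083], [0, 0, 0], 0.05], [[0.001, 0, 0.089], [0, 0, 0], 0.05]]}}

```text
time: 13.0
tool_pos: [0.3908, -0.409, 0.0449]
tool_rot: [-3.139, -0.782, 0.454]
contact_force: [-0.4, 0.1, -0.3]
opening: 0.0501
grip_force: 0.0
```

Emit:
{"op": "arm_command", "data": {"moves": [[[0, 0, 0], [0, 0, 0], 0.05], [[0, 0, 0], [0, 0, 0], 0.01], [[0, 0, 0], [0, 0, 0], 0.01], [[0, 0, 0], [0, 0, 0], 0.01], [[0, 0, 0], [0, 0, 0], 0.01]], "squeeze": 60}}

```text
time: 13.5
tool_pos: [0.3902, -0.4107, 0.0464]
tool_rot: [3.139, -0.782, 0.456]
contact_force: [0.7, 0.8, -0.7]
opening: 0.0226
grip_force: 0.0
```

Emit:
{"op": "arm_command", "data": {"moves": [[[0, 0, 0], [0, 0, 0], 0.01], [[0, 0, 0], [0, 0, 0], 0.01], [[0, 0, 0], [0, 0, 0], 0.01], [[0, 0, 0], [0, 0, 0], 0.01], [[0, 0, 0], [0, 0, 0], 0.01]]}}

```text
time: 14.0
tool_pos: [0.3903, -0.4103, 0.0463]
tool_rot: [3.14, -0.782, 0.456]
contact_force: [-5.0, 1.0, 5.3]
opening: 0.0177
grip_force: 59.9
```

Emit:
{"op": "arm_command", "data": {"moves": [[[0.002, 0, -0.002], [0, 0, 0], 0.01], [[0.005, 0, -0.005], [0, 0, 0], 0.01], [[0.01, 0, -0.01], [0, 0, 0], 0.01], [[0.016, 0, -0.016], [0, 0, 0], 0.01], [[0.025, 0, -0.025], [0, 0, 0], 0.01]]}}

```text
time: 14.5
tool_pos: [0.3904, -0.41, 0.0818]
tool_rot: [-3.142, -0.782, 0.455]
contact_force: [0.6, 0.3, -4.0]
opening: 0.0174
grip_force: 59.9
```

Emit:
{"op": "arm_command", "data": {"moves": [[[0.01, 0, -0.01], [0, 0, 0], 0.01], [[0.025, 0, -0.025], [0, 0, 0], 0.01], [[0.04, 0, -0.04], [0, 0, 0], 0.01], [[0.055, 0, -0.055], [0, 0, 0], 0.01], [[0.065, 0, -0.065], [0, 0, 0], 0.01]]}}

```text
time: 15.0
tool_pos: [0.3908, -0.4102, 0.1757]
tool_rot: [3.137, -0.782, 0.458]
contact_force: [0.3, -0.1, -4.5]
opening: 0.0171
grip_force: 59.9
```

```bash
python3 - <<'E'
from h import *
import pickle
p,R=pose();print(p)
m=robot.camera_model('wrist');im=robot.read_camera('wrist')[:,:,::-1]
s=robot.read_camera('scene')[:,:,::-1];cv2.imwrite('pics/w6.png',im);cv2.imwrite('pics/s6.png',s)
cv2.imwrite('pics/c6.png',np.hstack([cv2.resize(im,(480,300)),cv2.resize(s[100:225,200:333],(320,300))]))
from kin import tool
T,S=tool((0,0,0),np.radians(26),0,np.radians(45));A=p-T
print('pan foot if rigid',A)
for n,v in(('lip',(.07,0,.07)),('l',(0,.07,.07)),('r',(0,-.07,.07))):print(n,proj('w',A+Ro.from_euler('z',26,True).apply(v),m))
E
```

```text
[ 0.39078516 -0.41020733  0.17574582]
pan foot if rigid [ 0.46139889 -0.37576671  0.13118085]
lip [317.42546598  38.8287087 ]
l [203.18787471 109.46701489]
r [430.61917839 110.41613977]
```

View pics/c6.png

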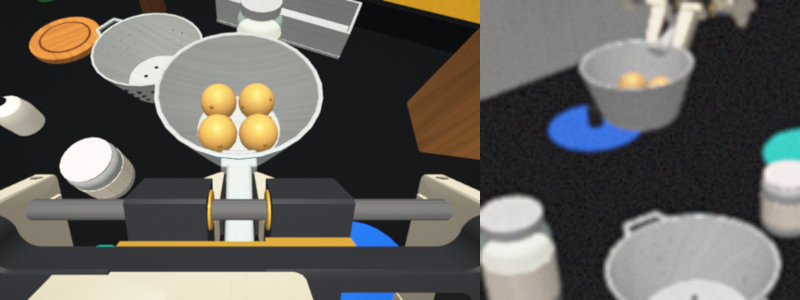

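The pan is lifted level with all four potatoes in it. The rim's far point is near (320,45) in the wrist frame, against (317,39) predicted for a rigid grip, so there is only a small droop.

```bash
python3 - <<'E'
from h import *
from kin import tool,foot,ik,P
r=np.radians
C=np.array([.582,-.142]);ps=r(26);d=np.array([np.cos(ps),np.sin(ps)])
W=[]
for th,z in((0,.20),(20,.19),(40,.165),(60,.14)):
    W.append(tool(foot(np.r_[C-.05*d,z],ps,r(th)),ps,r(th),r(45)))
plan(W)
q=robot.observe()['qpos']
for w in W: q,e=ik(*w,q,P);print(np.round(q,2),round(e,4))
m=robot.camera_model('wrist');p,R=pose()
A=p-tool((0,0,0),ps,0,r(45))[0]; g=np.array([-.092,0,.058])
im=cv2.imread('pics/w6.png');
for dr in(0,2,4,6):
    t=lambda v:A+Ro.from_euler('z',ps).apply(g+Ro.from_euler('y',dr,True).apply(np.array(v)-g))
    print(dr,[np.round(proj('w',t(v),m)).tolist() for v in((.07,0,.07),(0,.07,.07),(0,-.07,.07),(-.07,0,.07))])
E
```

```text
shift [0.0645, -0.1577, 0.0644] turn [0.0028, 0.004, 0.0045] per row 0.036 0.001
shift [0.0301, 0.0, -0.0298] turn [-0.0, -0.3491, 0.0] per row 0.008 0.07
shift [0.0266, 0.0, -0.0142] turn [0.0, -0.3491, -0.0] per row 0.006 0.07
shift [0.035, -0.0, -0.0119] turn [-0.0, -0.3491, -0.0] per row 0.007 0.07
[-1.22  0.3   2.08  0.92  1.09 -0.69] 0.0
[-0.98  0.16  1.89  0.49  1.08 -0.1 ] 0.0
[-0.7   0.21  1.67  0.08  1.23  0.39] 0.0
[-0.45  0.38  1.42 -0.21  1.51  0.69] 0.0
0 [[317.0, 39.0], [203.0, 109.0], [431.0, 111.0], [316.0, 212.0]]
2 [[317.0, 46.0], [205.0, 113.0], [429.0, 114.0], [316.0, 212.0]]
4 [[317.0, 52.0], [207.0, 116.0], [427.0, 117.0], [316.0, 212.0]]
6 [[317.0, 59.0], [208.0, 119.0], [425.0, 121.0], [316.0, 212.0]]
```

Emit:
{"op": "arm_command", "data": {"moves": [[[0.008, -0.02, 0.008], [0, 0, 0], 0.01], [[0.023, -0.055, 0.023], [0, 0, 0], 0.01], [[0.041, -0.1, 0.041], [0, 0, 0], 0.01], [[0.056, -0.138, 0.056], [0, 0, 0], 0.01], [[0.0645, -0.158, 0.0645], [0, 0, 0], 0.01]]}}

```text
time: 15.6
tool_pos: [0.4023, -0.2232, 0.172]
tool_rot: [-3.136, -0.782, 0.454]
contact_force: [-0.3, -0.2, -4.3]
opening: 0.0178
grip_force: 59.9
```

Emit:
{"op": "arm_command", "data": {"moves": [[[0.006, 0, -0.006], [0, -0.07, 0], 0.01], [[0.012, 0, -0.012], [0, -0.14, 0], 0.01], [[0.018, 0, -0.018], [0, -0.21, 0], 0.01], [[0.024, 0, -0.024], [0, -0.28, 0], 0.01], [[0.03, 0, -0.03], [0, -0.35, 0], 0.01]]}}

```text
time: 16.1
tool_pos: [0.4028, -0.2272, 0.2151]
tool_rot: [-3.141, -0.429, 0.454]
contact_force: [0.1, 0.4, -4.9]
opening: 0.0175
grip_force: 59.9
```

Emit:
{"op": "arm_command", "data": {"moves": [[[0.005, 0, -0.003], [0, -0.07, 0], 0.01], [[0.01, 0, -0.006], [0, -0.14, 0], 0.01], [[0.016, 0, -0.009], [0, -0.21, 0], 0.01], [[0.021, 0, -0.012], [0, -0.28, 0], 0.01], [[0.027, 0, -0.014], [0, -0.35, 0], 0.01]]}}

```text
time: 16.6
tool_pos: [0.4195, -0.2188, 0.2387]
tool_rot: [-3.14, -0.079, 0.454]
contact_force: [-0.4, 0.4, -4.0]
opening: 0.0177
grip_force: 59.9
```

```bash
python3 - <<'E'
from h import *
from kin import tool,foot,ik,P
r=np.radians
C=np.array([.582,-.142]);ps=r(26);d=np.array([np.cos(ps),np.sin(ps)])
p,R=pose();print(p)
W=[tool(foot(np.r_[C-.05*d,z],ps,r(th)),ps,r(th),r(45)) for th,z in((55,.145),(70,.13),(82,.115),(92,.11),(101,.11))]
plan(W)
q=robot.observe()['qpos'];print(np.round(q,2))
for w in W: q,e=ik(*w,q,P);print(np.round(q,2),round(e,4))
s=robot.read_camera('scene')[:,:,::-1];t=robot.read_camera('top')[:,:,::-1];cv2.imwrite('pics/c7.png',np.hstack([cv2.resize(s[60:280,180:400],(380,380)),cv2.resize(t[100:300,250:450],(380,380))]))
E
```

```text
[ 0.41950341 -0.21876658  0.23870773]
shift [0.0246, 0.0022, -0.0115] turn [-0.002, -0.2531, 0.0009] per row 0.005 0.051
shift [0.0293, 0.0, -0.0141] turn [0.0, -0.2618, -0.0] per row 0.007 0.052
shift [0.0271, -0.0, -0.0101] turn [0.0, -0.2094, 0.0] per row 0.006 0.042
shift [0.02, 0.0, -0.016] turn [0.0, -0.1745, -0.0] per row 0.005 0.035
shift [0.0151, -0.0, -0.0182] turn [0.0, -0.1571, 0.0] per row 0.005 0.031
[-0.69  0.21  1.67  0.08  1.23  0.4 ]
[-0.51  0.33  1.49 -0.14  1.43  0.64] 0.0
[-0.36  0.49  1.28 -0.31  1.68  0.78] 0.0
[-0.26  0.65  1.1  -0.43  1.88  0.83] 0.0
[-0.2   0.79  0.93 -0.53  2.06  0.82] 0.0
[-0.16  0.92  0.77 -0.64  2.22  0.77] 0.0
```

View pics/c7.png

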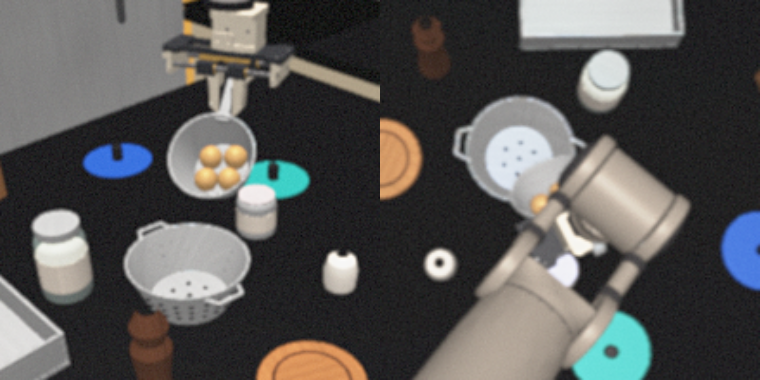

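The pan is tipped about 40° with the potatoes inside, and its lip is above the near part of the colander (top view about (540,185) in the crop). I'm continuing to tip slowly.

Emit:
{"op": "arm_command", "data": {"moves": [[[0.005, 0, -0.002], [0, -0.05, 0], 0.01], [[0.01, 0.001, -0.005], [0, -0.1, 0], 0.01], [[0.015, 0.001, -0.007], [0, -0.15, 0], 0.01], [[0.02, 0.002, -0.009], [0, -0.2, 0], 0.01], [[0.0245, 0.002, -0.0115], [0, -0.253, 0], 0.01]]}}

```text
time: 17.2
tool_pos: [0.4413, -0.2107, 0.2517]
tool_rot: [-3.138, 0.172, 0.455]
contact_force: [0.4, -0.5, -4.2]
opening: 0.0171
grip_force: 59.9
```

Emit:
{"op": "arm_command", "data": {"moves": [[[0.006, 0, -0.003], [0, -0.052, 0], 0.01], [[0.012, 0, -0.006], [0, -0.104, 0], 0.01], [[0.018, 0, -0.009], [0, -0.157, 0], 0.01], [[0.024, 0, -0.012], [0, -0.21, 0], 0.01], [[0.029, 0, -0.014], [0, -0.262, 0], 0.01]]}}

```text
time: 17.7
tool_pos: [0.4695, -0.1971, 0.2604]
tool_rot: [-3.137, 0.434, 0.457]
contact_force: [-0.0, -0.7, -4.7]
opening: 0.0177
grip_force: 59.9
```

Emit:
{"op": "arm_command", "data": {"moves": [[[0.005, 0, -0.002], [0, -0.042, 0], 0.01], [[0.011, 0, -0.004], [0, -0.084, 0], 0.01], [[0.016, 0, -0.006], [0, -0.126, 0], 0.01], [[0.022, 0, -0.008], [0, -0.168, 0], 0.01], [[0.027, 0, -0.01], [0, -0.209, 0], 0.01]]}}

```text
time: 18.2
tool_pos: [0.4952, -0.1847, 0.2577]
tool_rot: [-3.136, 0.642, 0.458]
contact_force: [-0.5, 0.2, -3.7]
opening: 0.0176
grip_force: 59.9
```

Emit:
{"op": "arm_command", "data": {"moves": [[[0.004, 0, -0.003], [0, -0.035, 0], 0.01], [[0.008, 0, -0.006], [0, -0.07, 0], 0.01], [[0.012, 0, -0.01], [0, -0.105, 0], 0.01], [[0.016, 0, -0.013], [0, -0.14, 0], 0.01], [[0.02, 0, -0.016], [0, -0.1745, 0], 0.01]]}}

```text
time: 18.7
tool_pos: [0.5184, -0.1738, 0.2588]
tool_rot: [-3.135, 0.816, 0.46]
contact_force: [0.5, 0.1, -2.6]
opening: 0.0181
grip_force: 59.9
```

Emit:
{"op": "arm_command", "data": {"moves": [[[0.003, 0, -0.004], [0, -0.031, 0], 0.01], [[0.006, 0, -0.007], [0, -0.063, 0], 0.01], [[0.009, 0, -0.011], [0, -0.094, 0], 0.01], [[0.012, 0, -0.015], [0, -0.126, 0], 0.01], [[0.015, 0, -0.018], [0, -0.157, 0], 0.01]]}}

```text
time: 19.2
tool_pos: [0.5395, -0.1638, 0.2602]
tool_rot: [-3.133, 0.973, 0.462]
contact_force: [-0.8, -0.4, -2.1]
opening: 0.0175
grip_force: 59.9
```

Emit:
{"op": "arm_command", "data": {"moves": [[[0, 0, 0], [0, 0, 0], 0.01], [[0, 0, 0], [0, 0, 0], 0.01], [[0, 0, 0], [0, 0, 0], 0.01], [[0, 0, 0], [0, 0, 0], 0.01], [[0, 0, 0], [0, 0, 0], 0.01]]}}

```text
time: 19.7
tool_pos: [0.5395, -0.1636, 0.262]
tool_rot: [3.14, 0.972, 0.454]
contact_force: [-0.0, -0.3, -2.2]
opening: 0.0175
grip_force: 59.9
```

```bash
python3 - <<'E'
from h import *
s=robot.read_camera('scene')[:,:,::-1];t=robot.read_camera('top')[:,:,::-1];cv2.imwrite('pics/c8.png',np.hstack([cv2.resize(s[60:280,180:400],(380,380)),cv2.resize(t[100:300,250:450],(380,380))]))
E
```

```text
(no output)
```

View pics/c8.png

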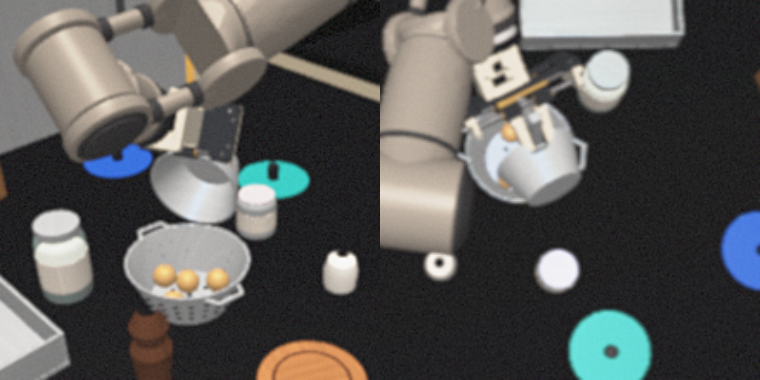

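That leaves four potatoes in the colander, at (165,275), (188,280), (217,278) and (173,298) in the left crop, and the pan is tipped past 90°. Now the plan for righting it and carrying it to the trivet.

```bash
python3 - <<'E'
from h import *
from kin import tool,foot,ik,P
r=np.radians
C=np.array([.582,-.142]);ps=r(26);d=np.array([np.cos(ps),np.sin(ps)])
s=robot.read_camera('scene')[:,:,::-1].copy();H,S,V=cv2.split(cv2.cvtColor(s,cv2.COLOR_BGR2HSV))
k=((H>8)&(H<30)&(S>80)&(V>130)).astype(np.uint8)[185:250,245:330];n,l,st,c=cv2.connectedComponentsWithStats(k);print(st[1:],c[1:]+[245,185])
W=[tool(foot(np.r_[C-.06*d,z],ps,r(th)),ps,r(th),r(45)) for th,z in((101,.15),(76,.18),(48,.20),(22,.21),(-2,.215))]
W+=[tool((.52,-.05,.14),ps,r(-2),r(45)),tool((.586,.115,.14),ps,r(-2),r(45))]
plan(W)
q=robot.observe()['qpos']
for w in W: q,e=ik(*w,q,P);print(np.round(q,2),round(e,4),np.round(w[0],3))
E
```

```text
[[ 24  28  26  16 258]
 [ 55  31  12  12 121]
 [ 31  43  10   4  24]] [[281.53875969 220.50387597]
 [305.4214876  221.43801653]
 [280.58333333 229.79166667]]
shift [-0.0372, -0.0007, -0.0143] turn [0.0013, -0.0046, -0.0001] per row 0.008 0.001
shift [-0.0501, -0.0, 0.0434] turn [-0.0, 0.4363, 0.0] per row 0.013 0.087
shift [-0.0368, -0.0, 0.0508] turn [-0.0, 0.4887, -0.0] per row 0.013 0.098
shift [-0.0262, -0.0, 0.0528] turn [-0.0, 0.4538, 0.0] per row 0.012 0.091
shift [-0.0228, 0.0, 0.053] turn [0.0, 0.4189, -0.0] per row 0.012 0.084
shift [0.0746, -0.1099, 0.0838] turn [0.0, 0.0, 0.0] per row 0.031 0.0
shift [0.0898, -0.1194, 0.0963] turn [0.0, 0.0, 0.0] per row 0.036 0.0
[-0.17  0.88  0.75 -0.68  2.27  0.71] 0.0 [ 0.531 -0.167  0.301]
[-0.32  0.52  1.11 -0.39  1.89  0.75] 0.0 [ 0.474 -0.195  0.318]
[-0.61  0.22  1.5  -0.05  1.44  0.51] 0.0 [ 0.422 -0.22   0.293]
[-0.98  0.13  1.84  0.44  1.15 -0.04] 0.0 [ 0.396 -0.233  0.242]
[-1.26  0.3   2.08  0.92  1.14 -0.72] 0.0 [ 0.395 -0.233  0.184]
[-0.92  0.18  2.28  1.15  0.9  -0.66] 0.0 [ 0.448 -0.085  0.182]
[-0.32  0.18  2.27  1.51  0.54 -0.52] 0.0 [0.514 0.08  0.182]
```

Emit:
{"op": "arm_command", "data": {"moves": [[[-0.007, 0, -0.003], [0, 0, 0], 0.01], [[-0.015, 0, -0.006], [0, 0, 0], 0.01], [[-0.022, 0, -0.009], [0, 0, 0], 0.01], [[-0.03, 0, -0.012], [0, 0, 0], 0.01], [[-0.037, 0, -0.014], [0, -0.004, 0], 0.01]]}}

```text
time: 20.35
tool_pos: [0.5312, -0.1676, 0.3013]
tool_rot: [3.139, 0.976, 0.452]
contact_force: [0.0, -0.5, -2.6]
opening: 0.0172
grip_force: 59.9
```

Emit:
{"op": "arm_command", "data": {"moves": [[[-0.01, 0, 0.009], [0, 0.087, 0], 0.01], [[-0.02, 0, 0.017], [0, 0.174, 0], 0.01], [[-0.03, 0, 0.026], [0, 0.262, 0], 0.01], [[-0.04, 0, 0.035], [0, 0.349, 0], 0.01], [[-0.05, 0, 0.0435], [0, 0.436, 0], 0.01]]}}

```text
time: 20.85
tool_pos: [0.4731, -0.1957, 0.318]
tool_rot: [3.14, 0.538, 0.454]
contact_force: [-0.7, -0.8, -2.4]
opening: 0.0174
grip_force: 59.9
```

Emit:
{"op": "arm_command", "data": {"moves": [[[-0.007, 0, 0.01], [0, 0.098, 0], 0.01], [[-0.015, 0, 0.02], [0, 0.195, 0], 0.01], [[-0.022, 0, 0.03], [0, 0.293, 0], 0.01], [[-0.03, 0, 0.041], [0, 0.391, 0], 0.01], [[-0.037, 0, 0.051], [0, 0.489, 0], 0.01]]}}

```text
time: 21.35
tool_pos: [0.4206, -0.2212, 0.2932]
tool_rot: [3.139, 0.05, 0.455]
contact_force: [-1.5, 0.3, -3.4]
opening: 0.0175
grip_force: 59.9
```

Emit:
{"op": "arm_command", "data": {"moves": [[[-0.005, 0, 0.01], [0, 0.091, 0], 0.01], [[-0.01, 0, 0.021], [0, 0.182, 0], 0.01], [[-0.016, 0, 0.032], [0, 0.272, 0], 0.01], [[-0.021, 0, 0.042], [0, 0.363, 0], 0.01], [[-0.026, 0, 0.053], [0, 0.454, 0], 0.01]]}}

```text
time: 21.85
tool_pos: [0.395, -0.2337, 0.2413]
tool_rot: [3.139, -0.404, 0.457]
contact_force: [-0.0, 0.6, -2.6]
opening: 0.0175
grip_force: 59.9
```

Emit:
{"op": "arm_command", "data": {"moves": [[[-0.005, 0, 0.01], [0, 0.084, 0], 0.01], [[-0.009, 0, 0.021], [0, 0.168, 0], 0.01], [[-0.014, 0, 0.032], [0, 0.251, 0], 0.01], [[-0.018, 0, 0.042], [0, 0.335, 0], 0.01], [[-0.023, 0, 0.053], [0, 0.419, 0], 0.01]]}}

```text
time: 22.35
tool_pos: [0.3951, -0.2341, 0.1835]
tool_rot: [3.136, -0.822, 0.461]
contact_force: [-0.1, 0.2, -3.0]
opening: 0.0176
grip_force: 59.9
```

```bash
python3 - <<'E'
from h import *
from kin import tool,foot,ik,P
r=np.radians;ps=r(26)
W=[tool((.52,-.05,.14),ps,r(-2),r(45)),tool((.586,.115,.14),ps,r(-2),r(45)),tool((.586,.115,.02),ps,r(-2),r(45))]
plan(W)
q=robot.observe()['qpos']
for w in W: q,e=ik(*w,q,P);print(np.round(q,2),round(e,4),np.round(w[0],3))
m=robot.camera_model('wrist');im=robot.read_camera('wrist')[:,:,::-1].copy();cv2.imwrite('pics/w9.png',im)
p,R=pose();g=np.array([-.092,0,.058]);Rp=R*Ro.from_euler('y',-45,True)*Ro.from_euler('x',-180,True);gp=p-R.apply([0,0,.019]);print('tool tip th',np.degrees(np.arccos(Rp.as_matrix()[2,2])))
hs=cv2.cvtColor(im,cv2.COLOR_BGR2HSV);col=im[:,318].astype(int)
print(col[20:100:2].sum(1)//3)
for dr in(-2,0,2,4,6):
    t=lambda v:gp+Rp.apply(Ro.from_euler('y',dr,True).apply(np.array(v)-g))
    print(dr,[np.round(proj('w',t(v),m)).tolist() for v in((.07,0,.07),(0,.07,.07),(0,-.07,.07))])
E
```

```text
shift [0.0762, -0.1104, 0.0838] turn [0.0009, -0.0019, 0.0047] per row 0.032 0.001
shift [0.0898, -0.1194, 0.0963] turn [0.0, 0.0, 0.0] per row 0.036 0.0
shift [-0.0878, -0.0, 0.0818] turn [0.0, 0.0, 0.0] per row 0.024 0.0
[-0.92  0.18  2.28  1.15  0.9  -0.66] 0.0 [ 0.448 -0.085  0.182]
[-0.32  0.18  2.27  1.51  0.54 -0.52] 0.0 [0.514 0.08  0.182]
[-0.32  0.54  2.38  2.18  0.68 -1.32] 0.0 [0.514 0.08  0.062]
tool tip th 2.2856954496959068
[ 20  21  22  26  21  24  22  23  23  23  24 151 228 179 146 149 151 152
 149 147 146 145 147 147 148 148 149 149 148 153 151 148 147 149 152 152
 148 152 153 153]
-2 [[316.0, 36.0], [201.0, 110.0], [429.0, 112.0]]
0 [[316.0, 43.0], [203.0, 114.0], [428.0, 115.0]]
2 [[316.0, 50.0], [205.0, 117.0], [426.0, 118.0]]
4 [[316.0, 56.0], [206.0, 120.0], [424.0, 121.0]]
6 [[316.0, 63.0], [208.0, 123.0], [423.0, 125.0]]
```

```bash
python3 - <<'E'
from h import *
from kin import tool,foot,ik,P
r=np.radians;ps=r(26)
plan([tool((.52,-.05,.14),ps,0,r(45)),tool((.586,.115,.14),ps,0,r(45)),tool((.586,.115,.03),ps,0,r(45))])
E
```

```text
shift [0.081, -0.1095, 0.0822] turn [-0.002, -0.0399, 0.0001] per row 0.032 0.008
shift [0.0931, -0.1194, 0.0931] turn [0.0, 0.0, 0.0] per row 0.036 0.0
shift [-0.0778, -0.0, 0.0778] turn [0.0, 0.0, 0.0] per row 0.022 0.0
```

Emit:
{"op": "arm_command", "data": {"moves": [[[0.013, -0.017, 0.013], [0, -0.01, 0], 0.01], [[0.03, -0.04, 0.03], [-0.001, -0.02, 0], 0.01], [[0.048, -0.065, 0.049], [-0.001, -0.03, 0], 0.01], [[0.065, -0.088, 0.066], [-0.002, -0.04, 0], 0.01], [[0.081, -0.1095, 0.082], [-0.002, -0.04, 0], 0.01]]}}

```text
time: 22.9
tool_pos: [0.451, -0.0834, 0.1873]
tool_rot: [3.136, -0.779, 0.46]
contact_force: [0.7, -0.4, -3.5]
opening: 0.0179
grip_force: 59.9
```

Emit:
{"op": "arm_command", "data": {"moves": [[[0.018, -0.023, 0.018], [0, 0, 0], 0.01], [[0.04, -0.051, 0.04], [0, 0, 0], 0.01], [[0.062, -0.08, 0.062], [0, 0, 0], 0.01], [[0.08, -0.103, 0.08], [0, 0, 0], 0.01], [[0.093, -0.119, 0.093], [0, 0, 0], 0.01]]}}

```text
time: 23.4
tool_pos: [0.517, 0.0826, 0.1867]
tool_rot: [3.137, -0.782, 0.461]
contact_force: [0.6, 0.3, -2.4]
opening: 0.0177
grip_force: 59.9
```

```bash
python3 - <<'E'
from h import *
from kin import tool
r=np.radians;ps=r(26)
m=robot.camera_model('wrist');im=robot.read_camera('wrist')[:,:,::-1].copy();cv2.imwrite('pics/w10.png',im)
p,R=pose();print(p,np.round(robot.observe()['qpos'],2));g=np.array([-.092,0,.058]);Rp=R*Ro.from_euler('y',-45,True)*Ro.from_euler('x',-180,True);gp=p-R.apply([0,0,.019]);print('pan foot rigid',gp-Rp.apply(g),'pan z',Rp.as_matrix()[:,2])
H,S,V=cv2.split(cv2.cvtColor(im,cv2.COLOR_BGR2HSV))
k=((V>60)&(S<45)).astype(np.uint8)
print('rim col318',[int(v) for v in V[25:70,318]],'sat',[int(v) for v in S[25:70:3,318]])
for dr in(-2,0,2,4):
    t=lambda v:gp+Rp.apply(Ro.from_euler('y',dr,True).apply(np.array(v)-g))
    print(dr,[np.round(proj('w',t(v),m)).tolist() for v in((.07,0,.07),(0,.07,.07),(0,-.07,.07))])
# trivet visible rim points check
print('trivet proj',[np.round(proj('w',np.array([.586+.075*np.cos(a),.115+.075*np.sin(a),.012]),m)).tolist() for a in (r(-64),r(26),r(71),r(116))])
w=((H<25)&(S>90)&(V>60)).astype(np.uint8);ys,xs=np.where(w[:230]);print('wood bbox',xs.min(),xs.max(),ys.min(),ys.max(),len(xs))
plan([tool((.586,.115,.03),ps,0,r(45))])
E
```

```text
[0.51751837 0.08475702 0.18704469] [-0.29  0.16  2.23  1.36  0.51 -0.34]
pan foot rigid [0.58785426 0.11950333 0.1422781 ] pan z [0.00138618 0.0029894  0.99999457]
rim col318 [13, 15, 15, 14, 12, 13, 13, 16, 15, 15, 13, 14, 13, 14, 14, 20, 66, 153, 226, 230, 219, 182, 156, 149, 152, 156, 156, 154, 156, 154, 155, 155, 154, 152, 152, 151, 151, 150, 151, 152, 153, 151, 151, 154, 154] sat [39, 73, 59, 51, 39, 26, 8, 7, 7, 3, 5, 8, 7, 8, 5]
-2 [[314.0, 31.0], [198.0, 105.0], [429.0, 105.0]]
0 [[314.0, 38.0], [200.0, 108.0], [427.0, 108.0]]
2 [[314.0, 45.0], [202.0, 111.0], [425.0, 112.0]]
4 [[314.0, 51.0], [204.0, 115.0], [424.0, 115.0]]
trivet proj [[381.0, 235.0], [319.0, 181.0], [277.0, 196.0], [255.0, 235.0]]
wood bbox 0 639 0 229 20641
shift [-0.082, 0.0026, 0.0771] turn [-0.0029, 0.0026, 0.0059] per row 0.023 0.001
```

Emit:
{"op": "arm_command", "data": {"moves": [[[-0.016, 0.001, 0.015], [0, 0.005, 0], 0.01], [[-0.033, 0.002, 0.031], [0, 0.01, 0], 0.01], [[-0.052, 0.002, 0.049], [0, 0.015, 0], 0.01], [[-0.069, 0.003, 0.065], [-0.002, 0.015, 0.004], 0.01], [[-0.082, 0.003, 0.077], [-0.003, 0.015, 0.006], 0.01]]}}

```text
time: 23.95
tool_pos: [0.515, 0.0752, 0.0728]
tool_rot: [3.14, -0.796, 0.449]
contact_force: [1.0, 1.2, -2.6]
opening: 0.0176
grip_force: 59.9
```

Emit:
{"op": "arm_command", "data": {"moves": [[[-0.002, 0, 0.002], [0, 0, 0], 0.01], [[-0.004, 0, 0.004], [0, 0, 0], 0.01], [[-0.006, 0, 0.006], [0, 0, 0], 0.01], [[-0.008, 0, 0.008], [0, 0, 0], 0.01], [[-0.008, 0, 0.008], [0, 0, 0], 0.01]]}}

```text
time: 24.45
tool_pos: [0.5152, 0.0749, 0.0623]
tool_rot: [3.141, -0.796, 0.448]
contact_force: [0.1, 0.1, -3.6]
opening: 0.0176
grip_force: 59.9
```

```bash
python3 - <<'E'
from h import *
p,R=pose();print(p,np.round(robot.observe()['qpos'],2));g=np.array([-.092,0,.058]);Rp=R*Ro.from_euler('y',-45,True)*Ro.from_euler('x',-180,True);gp=p-R.apply([0,0,.019]);print('pan foot rigid',gp-Rp.apply(g),'pan z',Rp.as_matrix()[:,2])
E
```

```text
[0.51519067 0.07494816 0.06233619] [-0.32  0.51  2.37  2.14  0.63 -1.26]
pan foot rigid [0.58647757 0.10911155 0.018638  ] pan z [-0.01022611 -0.00411092  0.99993926]
```

Emit:
{"op": "arm_command", "data": {"moves": [[[0, -0.004, 0.003], [0, 0, 0], 0.01], [[-0.001, -0.004, 0.004], [0, 0, 0], 0.01], [[-0.002, -0.004, 0.005], [0, 0, 0], 0.01], [[-0.002, -0.004, 0.005], [0, 0, 0], 0.01], [[-0.002, -0.004, 0.005], [0, 0, 0], 0.01]]}}

```text
time: 24.95
tool_pos: [0.5153, 0.0799, 0.0577]
tool_rot: [3.141, -0.798, 0.448]
contact_force: [-5.1, -0.1, 5.4]
opening: 0.0177
grip_force: 59.9
```

Emit:
{"op": "arm_command", "data": {"moves": [[[-0.0005, 0, 0.0005], [0, 0, 0], 0.01], [[-0.001, 0, 0.001], [0, 0, 0], 0.01], [[-0.0014, 0, 0.0014], [0, 0, 0], 0.01], [[-0.0014, 0, 0.0014], [0, 0, 0], 0.01], [[-0.0014, 0, 0.0014], [0, 0, 0], 0.01]]}}

```text
time: 25.45
tool_pos: [0.5153, 0.0799, 0.0573]
tool_rot: [3.141, -0.801, 0.447]
contact_force: [-16.7, -6.2, 25.5]
opening: 0.0172
grip_force: 60.0
```

Emit:
{"op": "arm_command", "data": {"moves": [[[0.0007, 0, -0.0007], [0, 0, 0], 0.01], [[0.0014, 0, -0.0014], [0, 0, 0], 0.01], [[0.0014, 0, -0.0014], [0, 0, 0], 0.01], [[0.0014, 0, -0.0014], [0, 0, 0], 0.01], [[0.0014, 0, -0.0014], [0, 0, 0], 0.01]]}}

```text
time: 25.95
tool_pos: [0.5154, 0.0796, 0.0576]
tool_rot: [3.141, -0.797, 0.447]
contact_force: [-5.1, -0.8, 8.3]
opening: 0.0178
grip_force: 59.9
```

Emit:
{"op": "arm_command", "data": {"moves": [[[0, 0, 0], [0, 0, 0], 0.021], [[0, 0, 0], [0, 0, 0], 0.025], [[0, 0, 0], [0, 0, 0], 0.035], [[0, 0, 0], [0, 0, 0], 0.045], [[0, 0, 0], [0, 0, 0], 0.045]]}}

```text
time: 26.45
tool_pos: [0.5152, 0.0795, 0.0569]
tool_rot: [-3.142, -0.796, 0.447]
contact_force: [-0.5, 1.1, 0.6]
opening: 0.0432
grip_force: 0.0
```

Emit:
{"op": "arm_command", "data": {"moves": [[[0, 0, -0.01], [0, 0, 0], 0.045], [[0, 0, -0.03], [0, 0, 0], 0.045], [[0, 0, -0.055], [0, 0, 0], 0.045], [[0, 0, -0.085], [0, 0, 0], 0.045], [[0, 0, -0.11], [0, 0, 0], 0.045]]}}

```text
time: 26.95
tool_pos: [0.4433, 0.0454, 0.1344]
tool_rot: [-3.141, -0.795, 0.447]
contact_force: [-0.1, -0.2, 0.6]
opening: 0.0451
grip_force: 0.0
```

```bash
python3 - <<'E'
from h import *
for n in('top','scene'):cv2.imwrite(f'pics/{n}11.png',robot.read_camera(n)[:,:,::-1])
m=robot.camera_model('wrist');im=robot.read_camera('wrist')[:,:,::-1].copy();cv2.imwrite('pics/w11.png',im)
H,S,V=cv2.split(cv2.cvtColor(im,cv2.COLOR_BGR2HSV))
for th in(100,):
    k=((V>90)&(S<60)).astype(np.uint8);k=cv2.morphologyEx(k,cv2.MORPH_OPEN,np.ones((25,25),np.uint8))
    c=blob(k,(180,0,460,235));print('bbox',cv2.boundingRect(c),'pose',pose()[0])
    pts=np.array([ray('w',q,.082,m)[:2] for q in c[:,0].astype(float)],np.float32)*1000
    print('rim',cv2.fitEllipse(pts),cv2.minEnclosingCircle(pts))
for zt in(.082,):print('pred rim',[np.round(proj('w',np.array([.587+.07*np.cos(a),.114+.07*np.sin(a),zt]),m)).tolist() for a in np.radians([26,116,206,296])])
E
```

```text
bbox (248, 65, 139, 121) pose [0.44467949 0.04465274 0.13491685]
rim ((582.7811889648438, 111.36628723144531), (134.03082275390625, 153.82872009277344), 115.5537109375) ((580.3329467773438, 109.4598617553711), 78.27703857421875)
pred rim [[316.0, 64.0], [245.0, 111.0], [317.0, 170.0], [388.0, 111.0]]
```

Emit:
{"op": "arm_command", "data": {"moves": [[[0.02, 0, -0.03], [0, 0, 0], 0.045], [[0.04, 0, -0.06], [0, 0, 0], 0.045], [[0.05, 0, -0.08], [0, 0, 0], 0.045], [[0.05, 0, -0.08], [0, 0, 0], 0.045], [[0.05, 0, -0.08], [0, 0, 0], 0.045]]}}

```text
time: 27.6
tool_pos: [0.4251, 0.0361, 0.2258]
tool_rot: [3.14, -0.798, 0.449]
contact_force: [0.9, -0.1, -0.0]
opening: 0.045
grip_force: 0.0
```

```bash
python3 - <<'E'
from h import *
t=robot.read_camera('top')[:,:,::-1].copy();cv2.imwrite('pics/top12.png',t)
H,S,V=cv2.split(cv2.cvtColor(t,cv2.COLOR_BGR2HSV))
k=((H>8)&(H<30)&(S>80)&(V>130)).astype(np.uint8)
b=k[140:225,285:360];n,l,st,c=cv2.connectedComponentsWithStats(b)
for s,q in zip(st[1:],c[1:]):
    if s[4]>15:print('potato blob',s.tolist(),np.round(ray('top',q+[285,140],.03)*1000))
col=cv2.morphologyEx((((S<60)&(V>60))|(k>0)).astype(np.uint8),cv2.MORPH_OPEN,np.ones((15,15),np.uint8))
P=planefit('top',blob(col,(285,145,356,212)),.078).astype(np.float32)*1000;print('colander',cv2.fitEllipse(P))
P=planefit('top',blob(col,(140,180,215,252)),.028).astype(np.float32)*1000;print('lid',cv2.fitEllipse(P))
t0=cv2.imread('pics/top0.png');d=cv2.absdiff(t,t0).max(2)
for n,x in dict(mill=(255,95,300,150),oil=(170,125,212,170),jar=(345,120,390,165),tin=(325,225,362,260),salt=(268,225,296,252),mug=(205,228,245,275),blue=(425,205,480,256),turq=(345,260,396,310)).items():print(n,(d[x[1]:x[3],x[0]:x[2]]>60).mean().round(3))
E
```

```text
potato blob [29, 25, 9, 9, 68] [ 628. -127.   30.]
potato blob [37, 34, 19, 14, 137] [ 585. -171.   30.]
potato blob [28, 49, 9, 10, 66] [ 540. -120.   30.]
colander ((564.1396484375, -122.23674011230469), (107.84259796142578, 201.040771484375), 150.11090087890625)
lid ((467.36187744140625, 359.400390625), (137.5248565673828, 142.4389190673828), 172.90853881835938)
mill 0.0
oil 0.0
jar 0.0
tin 0.0
salt 0.489
mug 0.028
blue 0.0
turq 0.0
```

```bash
python3 - <<'E'
from h import *
t=cv2.imread('pics/top12.png');t0=cv2.imread('pics/top0.png');d=cv2.absdiff(t,t0).max(2)
print('colander loops',[(d[y0:y1,x0:x1]>60).mean().round(3) for x0,y0,x1,y1 in((286,160,298,192),(348,168,362,194),(300,150,345,160))])
s=cv2.imread('pics/scene11.png');s0=cv2.imread('pics/scene0.png');e=cv2.absdiff(s,s0).max(2)
for n,x in dict(salt=(365,203,390,232),mug=(424,215,464,264),colander=(250,185,328,245),tin=(314,165,344,200)).items():print(n,(e[x[1]:x[3],x[0]:x[2]]>60).mean().round(3))
print('z clear, salt proj vs arm',proj('top',np.array([.4,.03,.3])))
E
```

```text
colander loops [np.float64(0.0), np.float64(0.0), np.float64(0.0)]
salt 0.044
mug 0.0
colander 0.101
tin 0.0
z clear, salt proj vs arm [264.56858597 223.86182779]
```

```bash
python3 -c "
from cell import robot
print(robot.hand_in())"
```

```text
the job is handed in; nothing more can be done
None
```

I handed the job in at about 28 s: the lid lies 3–5 mm off the board's centre, all four potatoes are in the unmoved colander, and the empty pan stands upright 2 mm off the trivet's centre. The salt shaker was the one bystander not fully confirmed (partly hidden by the arm in the last top view, nearly unchanged in the scene view), and `hand_in()` returned no verdict.

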